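Post the finished mounting plates into the slotted collection box

ROBOT

A 6-joint arm with a two-finger parallel gripper is mounted at the origin on the work surface. World frame = base frame: x ahead of the robot, y to its left, z up, the work surface at z = 0. Lengths are in mm, angles in degrees, forces in N, time in s.
With the tool pointing down it reaches from about 350 to 850 mm from the base axis. Payload 8.1 kg.
Tool frame: the origin (TCP) lies at the very end of the fingers, on their centre line; the grasp point (between the pads) lies 19 mm behind it; z points along the fingers, y is the line along which they close (so a half turn about z gives the same grasp; the last joint's range is limited). The gripper opens to 85 mm and grips with 20 to 120 N. Pads are 22 mm wide; open, the fingers measure 114 mm over their backs; the gripper's body (76 mm by 85 mm) begins 54 mm behind the grasp point. The pads swing forward as they close: fully open they stand 13 mm farther back than shut.
Start: joints at [-80.18, 7.471, 85.268, -0, 87.261, -4.893], TCP at [152.412, -580.324, 231.292] pointing down, gripper open.
Joint ranges: [-169.43, 169.43], [-51.17, 129.36], [1.28, 143.12], [-76.62, 256.62], [0, 156.53], [-152.29, 152.29]. Speed limits (degrees/s): [136.94, 136.94, 159.86, 180, 180, 180].

INTERFACE

Orientations are given as [roll, pitch, yaw] about the fixed x, y, z axes, in that order (R = Rz(yaw) Ry(pitch) Rx(roll)).
In Python, from bench import sense, eyes, job, models gives the robot as it stands. The module is installed in compiled form; this text tells all that it offers.
- The arm moves only by the tool apply_moves, never from a script. Its argument "rows" is a list of rows, each a list of 6 numbers: the shift along the tool's x, y, z in mm, then the turn, a rotation vector about the tool's x, y, z in rad. In form: [[dx, dy, dz, rx, ry, rz], ...]. A call has exactly 5 rows; each row shifts and turns the commanded pose from where the row before left it, along the tool's axes as they then stand; what a row does not reach is not made up. A row lasts 1/8 s, in which the tool goes at most 62.5 mm and 10.7 degrees, less where a joint would pass 70% of its speed; a pose out of reach is approached as far as the arm can. A call is refused whole if a number of a shift passes 62.5 or a number of a turn 0.188, either way. A call with a gripper value outside its range is refused whole. "fingers" is the finger opening in mm, from 0 to 85.4, set as the call begins (left out, the last holds). The fingers move at their own pace and stop on an object; "grip_force" is the grip in N (left out, the last holds). Time passes only in rows, so rows that do not move let the fingers close, or fill a call up. It gives the time, the measured TCP pose, the force, the opening and the grip force at its end, in the units of the state.
- sense(): the state, without advancing time (a new reading comes with each control period).
- eyes.snapshot(name): name is "scene" or "top" or "wrist"; returns (picture, depth): 400x640x3 uint8, red, green, blue; 400x640 float32, mm along the optical axis (not along the pixel's ray), 0 where there is no reading.
- eyes.get_calibration(name): a dict with "intrinsics" (3x3 intrinsics, pixels), "R" (3x3) and "t" (3): a world point X has camera coordinates R X + t; the wrist camera has in their place "mount" (4x4, takes a point from camera to tool coordinates, whose origin is the TCP and whose axes are the flange's). Camera axes: x right, y down, z forward; pixel columns grow to the right and rows downward; lengths in mm; the calibration is good to about 2 mm. A picture is of the moment at which its call begins: read the wrist's pose just before it. get_calibration takes no time and is no camera call.
- job.hand_in(): hands the job in; it is judged then, once.
Trained networks look in the newest picture that a camera, given by its name, has taken for a name from the list of things; names that differ only in an ending like _2 or _b are one class to them, and where a whole thing is asked for, a point or a joint stands for the part that bears it (a point fixed in the world has none). Each returns a list of dicts, best first, with "confidence" (0 to 1); they miss things now and then, are a little off and sometimes report something else, mostly with a low value. They report only what shows in the picture. A call takes as long as a camera call. They do not tell look-alikes from the thing itself.
- models.boxes_of(name, camera): "xyz" ([x, y, z] in mm, in world coordinates, good to about 4 mm: the middle of the surface that is visible of it).
- models.cut_out(name, camera): "pixels" (400x640 bool, what is visible of it).
- models.place_of(name, camera): "xyz" ([x, y, z] in mm, in world coordinates, good to about 4 mm: a listed point, or the origin of a listed thing).
The state is a dict: "time": time; "joint_pos": joint angles; "qd": joint speeds; "joint_efforts": joint torques, N m; "tool_pos": TCP position; "tcp_rot": TCP orientation; "ft_force": force on the tool from outside, world axes, zero at the start; "wrist_torque": the same for the moment, N m; "finger_gap": finger opening in mm; "grip_force": force on a finger pad.
Only numpy, scipy, OpenCV 4.12 (cv2) and the standard library are available. Lean on these libraries where they do the work, as an engineer would, in place of code of your own. Each camera call takes 0.05 s, during which the arm holds its last target. There are 200 camera calls.

TASK

Slide the shutter of the grey collection box fully open to its stop, post every loose steel mounting plate that lies on the bench through the slot, end first and tipped to the slope, so that it drops inside, and once all are in slide the shutter fully shut again. The plates number five to seven; leave the flange, tools and other things on the bench where they are.

Things in the scene. Friction and masses are not known exactly. Their poses are not given: they have to be found in the camera images.
- box: grey sheet-steel box, fixed, hollow, walls 4 mm, floor top at z 5 mm. Origin: under its centre, on the table; x -110..111, y -110..110, flat top at z 204 mm. Its +x side faces away from the robot: upright wall to z 101 mm at x 111, above it a slope leaning back to the top's front edge at x 24 mm. Slope's outward normal in box axes: N = (0.766, 0, 0.643), i.e. 40 deg above level
- slot (a point): centre of the slot's mouth on the slope's outer face, at (40, -45, 185) mm in the box frame, axes as the box. Slot 66 mm long (box y), 17 mm high (up the slope), in a 4 mm wall. A plate goes in along -N: short end leading down, flat faces tipped 40 deg, width along box y. Let go with its middle 10 mm or more past the mouth it tips and falls in; with its middle outside it falls out
- gate (a joint): sliding aluminium shutter on the slope, over the slot, 80 mm long: 0 m = shut at one end stop, slot covered; 0.085 m = fully open at the other end stop, slot clear. Moves along box +y as the value grows, stays where it is left (about 3 N friction)
- gate_grip (a point): the shutter's black upright grip block, 22 mm (box x) by 16 mm (box y), from 193 to 250 mm above the table; the point is on its upright axis at 228 mm, 22 mm below its top and 24 mm above the box's flat top. Moves with the shutter
- plate1_mid (a point): loose flat steel mounting plate, 120 x 50 x 10 mm (x long, y wide, z thick), about 0.45 kg, a dark bolt hole near each end; the point is its centre, half-way up, z normal to the flat face. All plates are alike; either end and either face will do. Absent in some starts.
- plate2_mid (a point): loose flat steel mounting plate, 120 x 50 x 10 mm (x long, y wide, z thick), about 0.45 kg, a dark bolt hole near each end; the point is its centre, half-way up, z normal to the flat face. All plates are alike; either end and either face will do. Absent in some starts.
- plate3_mid (a point): loose flat steel mounting plate, 120 x 50 x 10 mm (x long, y wide, z thick), about 0.45 kg, a dark bolt hole near each end; the point is its centre, half-way up, z normal to the flat face. All plates are alike; either end and either face will do. Absent in some starts.
- plate4_mid (a point): loose flat steel mounting plate, 120 x 50 x 10 mm (x long, y wide, z thick), about 0.45 kg, a dark bolt hole near each end; the point is its centre, half-way up, z normal to the flat face. All plates are alike; either end and either face will do. Absent in some starts.
- plate5_mid (a point): loose flat steel mounting plate, 120 x 50 x 10 mm (x long, y wide, z thick), about 0.45 kg, a dark bolt hole near each end; the point is its centre, half-way up, z normal to the flat face. All plates are alike; either end and either face will do. Absent in some starts.
- plate6_mid (a point): loose flat steel mounting plate, 120 x 50 x 10 mm (x long, y wide, z thick), about 0.45 kg, a dark bolt hole near each end; the point is its centre, half-way up, z normal to the flat face. All plates are alike; either end and either face will do. Absent in some starts.
- plate7_mid (a point): loose flat steel mounting plate, 120 x 50 x 10 mm (x long, y wide, z thick), about 0.45 kg, a dark bolt hole near each end; the point is its centre, half-way up, z normal to the flat face. All plates are alike; either end and either face will do. Absent in some starts.
- flange: dark round pipe flange, 84 mm across with a 48 mm hub, 34 mm high, 0.9 kg; can lie between the plates; bystander, leave alone. Origin at its underside (or near its middle if it lies).
- wrench: steel wrench lying flat, 200 mm; bystander, leave alone. Origin at its underside (or near its middle if it lies).
- coupling: round aluminium hose coupling standing up, 90 mm across, 90 mm high; bystander, leave alone. Origin at its underside (or near its middle if it lies).
- jug: white plastic jug, 100 mm across, 220 mm high; bystander, leave alone. Origin at its underside (or near its middle if it lies).
- hammer: hammer lying flat, 260 mm; bystander, leave alone. Origin at its underside (or near its middle if it lies).
- can: aluminium can, 66 mm across, 120 mm high; bystander, leave alone. Origin at its underside (or near its middle if it lies).
There are look-alikes about, which are no part of the job. Leave any purple look-alike of the part that bears plate2_mid alone.

How it is judged (in metres and radians):
On the way, in this order (a step that is already met when the one before it is completed fails the run):
1. the shutter is fully open (within 5 mm of its stop) (value of joint gate above 0.08 m), for 0.2 s.
2. every plate present is inside the box (x of each of plate1_mid, plate2_mid, plate3_mid, plate4_mid, plate5_mid, plate6_mid, plate7_mid in the frame of box above -0.108 m and y of plate1_mid in the frame of box between -0.108 and 0.108 m and z of each of plate1_mid, plate2_mid, plate3_mid, plate4_mid, plate5_mid, plate6_mid, plate7_mid in the frame of box above 0 m and ((x of plate1_mid in the frame of box below 0.105 m and z of plate1_mid in the frame of box below 0.095 m) or (x of plate1_mid in the frame of box below 0.07 m and z of plate1_mid in the frame of box below 0.15 m)) and y of plate2_mid in the frame of box between -0.108 and 0.108 m and ((x of plate2_mid in the frame of box below 0.105 m and z of plate2_mid in the frame of box below 0.095 m) or (x of plate2_mid in the frame of box below 0.07 m and z of plate2_mid in the frame of box below 0.15 m)) and y of plate3_mid in the frame of box between -0.108 and 0.108 m and ((x of plate3_mid in the frame of box below 0.105 m and z of plate3_mid in the frame of box below 0.095 m) or (x of plate3_mid in the frame of box below 0.07 m and z of plate3_mid in the frame of box below 0.15 m)) and y of plate4_mid in the frame of box between -0.108 and 0.108 m and ((x of plate4_mid in the frame of box below 0.105 m and z of plate4_mid in the frame of box below 0.095 m) or (x of plate4_mid in the frame of box below 0.07 m and z of plate4_mid in the frame of box below 0.15 m)) and y of plate5_mid in the frame of box between -0.108 and 0.108 m and ((x of plate5_mid in the frame of box below 0.105 m and z of plate5_mid in the frame of box below 0.095 m) or (x of plate5_mid in the frame of box below 0.07 m and z of plate5_mid in the frame of box below 0.15 m)) and y of plate6_mid in the frame of box between -0.108 and 0.108 m and ((x of plate6_mid in the frame of box below 0.105 m and z of plate6_mid in the frame of box below 0.095 m) or (x of plate6_mid in the frame of box below 0.07 m and z of plate6_mid in the frame of box below 0.15 m)) and y of plate7_mid in the frame of box between -0.108 and 0.108 m and ((x of plate7_mid in the frame of box below 0.105 m and z of plate7_mid in the frame of box below 0.095 m) or (x of plate7_mid in the frame of box below 0.07 m and z of plate7_mid in the frame of box below 0.15 m))), for 0.2 s.
3. the shutter is fully shut again (within 5 mm of its stop) (value of joint gate below 0.005 m), for 0.2 s.
At the end, for the whole second after the job is handed in: Every plate present lies inside the box (its centre within the box's walls and at least 35 mm below the slot's centre) and the shutter is shut to within 5 mm of its end stop (all of step 2 and value of joint gate below 0.005 m); the robot touches nothing.
It fails at once if a bystander is pushed more than 40 mm from its place or tipped over (distance of any of flange, wrench, coupling, jug, hammer, can from where it was at the start of the episode above 0.04 m or angle between any of flange, wrench, coupling, jug, hammer, can's own z axis and vertical above 0.6 rad).
Of plate1, plate2, plate3, plate4, plate5, plate6, plate7 only 5 to 7 are there at a start; the rules pass over those that are not, and their reading is None.
At some moment in a run one of plate1, plate2, plate3, plate4, plate5, plate6, plate7 may be knocked a few centimetres aside while the robot is not near it.
Once in a run the grip may slacken for a moment while it holds something.
It also fails if it takes over 210 s, if anything falls off the work surface, if the arm or the gripper's body presses on something with over 40 N, if the wrist force passes 120 N, or if a joint passes its speed limit or range.

## Working session

There is one attempt and no reset: what is moved stays moved. The work goes in short steps, Python scripts to look and compute and a tool call to move; the robot and the scene stay as the last step left them, time stands still between calls to the robot, and variables do not carry over. Pictures are saved under pics/ and viewed, at most 14 in all, crops included, and the job is handed in when it is done.

Besides the shell and the picture viewer there is one more tool, called after "Request:" in YAML: its name, and indented under it one key for each argument. apply_moves: Moves the arm, as the interface text tells. Its arguments: {"type":"object","properties":{"rows":{"type":"array"},"fingers":{"type":"number"},"grip_force":{"type":"number"}},"required":["rows"]}

```bash
mkdir -p pics
cat > h.py <<'E'
import numpy as np, cv2
from bench import sense, eyes, job, models
from scipy.spatial.transform import Rotation as Rn
def save(n,im): cv2.imwrite('pics/'+n+'.png', im[...,::-1])
def cal(cam,s=None):
    c=eyes.get_calibration(cam); K=np.array(c['intrinsics'])
    if cam=='wrist':
        s=s or sense(); M=np.array(c['mount'])
        Rt=Rn.from_euler('xyz',s['tcp_rot'],degrees=True).as_matrix()
        Rw=Rt@M[:3,:3]; p=Rt@M[:3,3]+np.array(s['tool_pos'])
        return K,Rw,p
    R=np.array(c['R']);t=np.array(c['t']); return K,R.T,-R.T@t
def pts(mask,depth,c):
    K,Rw,p=c; v,u=np.nonzero(mask&(depth>0)); d=depth[v,u]
    cam=np.stack([(u-K[0,2])/K[0,0]*d,(v-K[1,2])/K[1,1]*d,d],1)
    return cam@Rw.T+p
def proj(X,c):
    K,Rw,p=c; q=(np.array(X)-p)@Rw; q=q@K.T; return q[...,:2]/q[...,2:]
def r(x,n=1): return np.round(x,n).tolist()
E
python3 - <<'E'
from h import *
s=sense(); print({k:r(v) if not np.isscalar(v) else v for k,v in s.items()})
for cam in ('scene','top'):
    im,d=eyes.snapshot(cam); save(cam,im); np.savez(cam+'.npz',im=im,d=d)
    c=cal(cam); print(cam,r(c[2]), r(c[1],2))
    for n in ('box','slot','gate_grip','plate1_mid','flange','wrench','coupling','jug','hammer','can'):
        L=models.place_of(n,cam)
        print(n,[(r(o['xyz'],0),round(o['confidence'],2), r(proj(o['xyz'],c),0)) for o in L])
E
```

```text
{'time': 0.0, 'joint_pos': [-80.2, 7.5, 85.3, -0.0, 87.3, -4.9], 'qd': [-0.1, -0.1, -0.1, -0.0, 0.1, -0.1], 'joint_efforts': [0.0, -56.9, -50.1, -0.0, 0.0, -0.0], 'tool_pos': [152.3, -579.8, 230.2], 'tcp_rot': [-179.9, -0.0, 14.7], 'ft_force': [0.2, -0.2, -0.1], 'wrist_torque': [-0.0, 0.1, -0.0], 'grip_force': 0.0, 'finger_gap': 85.11438321021548}
scene [1442.1, 342.2, 1345.3] [[-0.32, 0.74, -0.59], [0.95, 0.25, -0.2], [-0.0, -0.62, -0.78]]
box [([412.0, 212.0, 2.0], 0.96, [360.0, 209.0])]
slot [([464.0, 185.0, 186.0], 0.78, [355.0, 189.0]), ([477.0, -101.0, 4.0], 0.3, [289.0, 202.0])]
gate_grip [([471.0, 201.0, 229.0], 0.66, [359.0, 184.0])]
plate1_mid [([478.0, -102.0, 1.0], 0.76, [288.0, 202.0])]
flange [([439.0, -222.0, 4.0], 0.51, [267.0, 189.0])]
wrench [([660.0, 320.0, -2.0], 0.61, [371.0, 263.0])]
coupling [([567.0, 472.0, -3.0], 0.66, [413.0, 255.0]), ([473.0, -411.0, 4.0], 0.66, [226.0, 184.0]), ([430.0, 535.0, -1.0], 0.6, [434.0, 232.0])]
jug [([432.0, 532.0, 1.0], 0.56, [433.0, 232.0])]
hammer [([786.0, -89.0, 4.0], 0.76, [263.0, 260.0])]
can [([342.0, -470.0, -1.0], 0.83, [228.0, 163.0]), ([784.0, -88.0, 2.0], 0.24, [264.0, 260.0])]
top [347.4, 48.2, 1909.9] [[0.01, -0.99, 0.11], [-1.0, -0.01, 0.0], [-0.0, -0.11, -0.99]]
box []
slot [([464.0, 182.0, 183.0], 0.61, [288.0, 223.0])]
gate_grip [([466.0, 200.0, 230.0], 0.63, [281.0, 222.0])]
plate1_mid [([478.0, -104.0, 7.0], 0.89, [370.0, 223.0])]
flange [([439.0, -229.0, -0.0], 0.69, [403.0, 235.0])]
wrench []
coupling [([565.0, 475.0, 0.0], 0.74, [213.0, 198.0])]
jug []
hammer [([780.0, -84.0, 2.0], 0.71, [364.0, 143.0])]
can [([346.0, -465.0, 2.0], 0.77, [468.0, 261.0])]
```

View pics/scene.png

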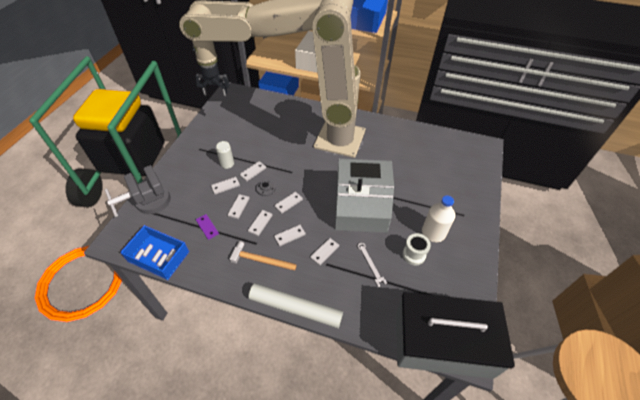

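View pics/top.png

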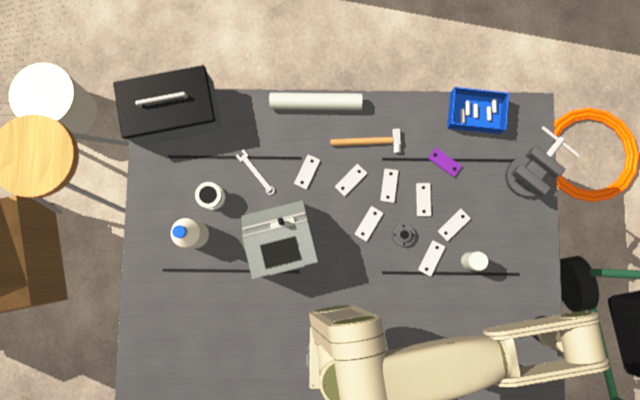

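Run:
```python
from h import *
z=np.load('top.npz'); im,d=z['im'],z['d']; c=cal('top')
hsv=cv2.cvtColor(im,cv2.COLOR_RGB2HSV)
X=pts(np.ones(d.shape,bool),np.where(d>0,d,1e-3),c).reshape(400,640,3)
m=(hsv[...,2]>150)&(hsv[...,1]<40)&(X[...,2]<40)&(X[...,0]>300)&(X[...,0]<760)
m=cv2.morphologyEx(m.astype(np.uint8),cv2.MORPH_CLOSE,np.ones((3,3)))
n,lab,st,_=cv2.connectedComponentsWithStats(m)
for i in range(1,n):
    if st[i,4]<120: continue
    P=pts(lab==i,d,c)
    (x,y),(w,h),a=cv2.minAreaRect(P[:,:2].astype(np.float32))
    C=P[:,:2].mean(0); ev,V=np.linalg.eigh(np.cov(P[:,:2].T)); 
    print('px',st[i,:2]+st[i,2:4]//2,'xy',r([x,y],0),r(C,0),'wh',r([w,h],0),'yaw',round(np.degrees(np.arctan2(V[1,1],V[0,1]))%180,1),'z',round(np.median(P[:,2]),1))
# box
for cam in('top','scene'):
    z=np.load(cam+'.npz');im,d=z['im'],z['d'];c=cal(cam)
    X=pts(np.ones(d.shape,bool),np.where(d>0,d,1e-3),c)
    q=(abs(X[:,2]-204)<6)&(abs(X[:,0]-412)<180)&(abs(X[:,1]-212)<180)
    T=X[q]; print(cam,'top n',q.sum(),'z',np.median(T[:,2]),cv2.minAreaRect(T[:,:2].astype(np.float32)))
    g=(X[:,2]>110)&(X[:,2]<180)&(abs(X[:,0]-480)<90)&(abs(X[:,1]-212)<150); S=X[g]
    # ransac-ish plane
    w=np.ones(len(S),bool)
    for _ in range(8):
        A=np.c_[S[w],np.ones(w.sum())]; m0=S[w].mean(0); u,s_,vt=np.linalg.svd(S[w]-m0); nn=vt[2]*np.sign(vt[2,2]); e=(S-m0)@nn; w=abs(e)<max(3,1.5*np.std(e[w]))
    print('slope n',r(nn,3),'yaw',np.degrees(np.arctan2(nn[1],nn[0])),'off',nn@m0,w.sum(),len(S))
    gg=(X[:,2]>225)&(X[:,2]<262)&(abs(X[:,0]-470)<60)&(abs(X[:,1]-200)<70); print('grip',gg.sum(),r(X[gg].mean(0)),r(np.percentile(X[gg],[5,95],axis=0)))
```

```text
px [255 172] xy [664.0, 323.0] [664.0, 321.0] wh [205.0, 41.0] yaw 39.8 z 5.8
px [306 172] xy [672.0, 131.0] [670.0, 131.0] wh [56.0, 129.0] yaw 156.3 z 9.9
px [350 180] xy [642.0, -33.0] [640.0, -32.0] wh [56.0, 129.0] yaw 137.4 z 10.2
px [389 185] xy [623.0, -175.0] [622.0, -174.0] wh [57.0, 128.0] yaw 172.2 z 9.8
px [423 199] xy [572.0, -301.0] [572.0, -300.0] wh [128.0, 57.0] yaw 179.4 z 9.6
px [368 224] xy [480.0, -100.0] [479.0, -99.0] wh [55.0, 127.0] yaw 149.6 z 9.8
px [454 225] xy [480.0, -413.0] [479.0, -412.0] wh [54.0, 128.0] yaw 134.3 z 9.7
px [431 257] xy [356.0, -330.0] [357.0, -328.0] wh [57.0, 126.0] yaw 151.7 z 10.3
top top n 2352 z 205.13780783974107 ((388.024658203125, 209.3714141845703), (163.45166015625, 219.99166870117188), 15.013904571533203)
slope n [0.743, 0.199, 0.639] yaw 15.021835135476572 off 501.7649468100389 608 876
grip 38 [466.2, 201.2, 248.1] [[456.9, 193.9, 238.1], [476.1, 208.6, 254.7]]
scene top n 1336 z 204.58861746972627 ((387.7498779296875, 207.89805603027344), (170.62612915039062, 221.2319793701172), 16.31153106689453)
slope n [0.74, 0.195, 0.644] yaw 14.769613467257999 off 498.09773108499303 694 1204
grip 37 [470.8, 202.2, 242.4] [[458.9, 194.9, 227.0], [478.5, 209.7, 251.5]]
```

```bash
python3 -c "
from h import *
im=np.load('top.npz')['im'];save('crop1',cv2.resize(im[135:285,235:485],None,fx=3.2,fy=3.2,interpolation=cv2.INTER_CUBIC))"
```

```text
(no output)
```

View pics/crop1.png

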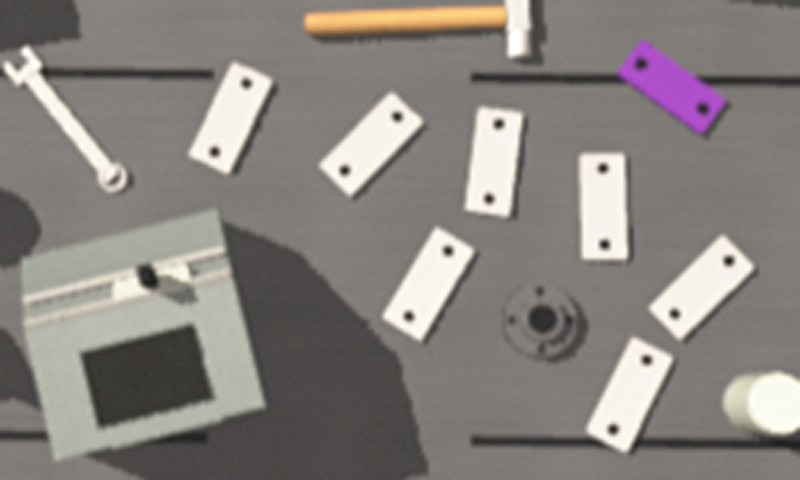

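```bash
cat >> h.py <<'E'
def Rm(e): return Rn.from_euler('xyz',e,degrees=True).as_matrix()
def plan(wps,start=None,step=50,dth=0.15,nd=0):
    """wps: list of (pos, Rmat[,step]); prints calls of 5 rows in the tool frame, rounded, errors fed forward"""
    if start is None:
        s=sense(); start=(np.array(s['tool_pos']),Rm(s['tcp_rot']))
    p,R=np.array(start[0],float),np.array(start[1]); rows=[]
    for w in wps:
        st=w[2] if len(w)>2 else step; tp,tR=np.array(w[0],float),np.array(w[1]) if w[1] is not None else R.copy()
        rv0=Rn.from_matrix(R.T@tR).as_rotvec(); n=int(max(1,np.ceil(np.linalg.norm(tp-p)/st-1e-3),np.ceil(np.linalg.norm(rv0)/dth-1e-3)))
        p0,R0=p.copy(),R.copy()
        for i in range(1,n+1):
            gp=p0+(tp-p0)*i/n; gR=R0@Rn.from_rotvec(rv0*i/n).as_matrix()
            dx=np.round(R.T@(gp-p),nd); rv=np.round(Rn.from_matrix(R.T@gR).as_rotvec(),3 if nd else 2)
            p=p+R@dx; R=R@Rn.from_rotvec(rv).as_matrix(); rows.append(dx.tolist()+rv.tolist())
    while len(rows)%5: rows.append([0]*6)
    for i in range(0,len(rows),5): print(str([[float('%g'%v) if v%1 else int(v) for v in q] for q in rows[i:i+5]]).replace(' ','').replace('-0.0,','0,'))
    print('end',r(p),r(Rn.from_matrix(R).as_euler('xyz',degrees=True)))
def down(yaw): return Rm([180,0,yaw])
def snap(n):
    s=sense(); im,d=eyes.snapshot('wrist'); c=cal('wrist',s); save(n,im); np.savez(n+'.npz',im=im,d=d); return im,d,c
E
python3 - <<'E'
from h import *
print(r(np.array(eyes.get_calibration('wrist')['mount']),2), r(eyes.get_calibration('wrist')['intrinsics']))
plan([((480,-300,350),None),((440,170,380),down(15))])
E
```

```text
[[-0.0, -0.95, -0.3, 76.86], [1.0, -0.0, 0.0, -0.01], [-0.0, -0.3, 0.95, -143.25], [0.0, 0.0, 0.0, 1.0]] [[350.6, 0.0, 319.6], [0.0, 350.6, 199.8], [0.0, 0.0, 1.0]]
[[43,-21,-13,0,0,0],[43,-21,-13,0,0,0],[43,-21,-14,0,0,0],[43,-21,-13,0,0,0],[44,-20,-13,0,0,0]]
[[43,-21,-13,0,0,0],[43,-21,-13,0,0,0],[43,-21,-14,0,0,0],[43,-21,-13,0,0,0],[8,-46,-3,0,0,0]]
[[8,-47,-3,0,0,0],[8,-46,-3,0,0,0],[8,-47,-3,0,0,0],[8,-46,-3,0,0,0],[8,-47,-3,0,0,0]]
[[8,-46,-3,0,0,0],[9,-47,-3,0,0,0],[8,-46,-3,0,0,0],[8,-47,-3,0,0,-0.01],[0,0,0,0,0,0]]
end [440.2, 170.4, 380.3] [-180.0, -0.0, 15.3]
```

Request:
apply_moves:
  rows:
    - [43,-21,-13,0,0,0]
    - [43,-21,-13,0,0,0]
    - [43,-21,-14,0,0,0]
    - [43,-21,-13,0,0,0]
    - [44,-20,-13,0,0,0]

```text
time: 1.72
tool_pos: [335.9, -423.8, 297.9]
tcp_rot: [180.0, -0.0, 14.7]
ft_force: [0.3, -0.5, 0.5]
finger_gap: 85.6
grip_force: 0.0
```

Request:
apply_moves:
  rows:
    - [43,-21,-13,0,0,0]
    - [43,-21,-13,0,0,0]
    - [43,-21,-14,0,0,0]
    - [43,-21,-13,0,0,0]
    - [8,-46,-3,0,0,0]

```text
time: 2.35
tool_pos: [477.9, -252.3, 352.8]
tcp_rot: [-180.0, 0.0, 14.8]
ft_force: [0.2, 0.8, 0.4]
finger_gap: 85.0
grip_force: 0.0
```

Request:
apply_moves:
  rows:
    - [8,-47,-3,0,0,0]
    - [8,-46,-3,0,0,0]
    - [8,-47,-3,0,0,0]
    - [8,-46,-3,0,0,0]
    - [8,-47,-3,0,0,0]

```text
time: 2.98
tool_pos: [455.2, -16.5, 368.6]
tcp_rot: [180.0, -0.0, 14.7]
ft_force: [-0.0, -0.3, -0.2]
finger_gap: 85.5
grip_force: 0.0
```

Request:
apply_moves:
  rows:
    - [8,-46,-3,0,0,0]
    - [9,-47,-3,0,0,0]
    - [8,-46,-3,0,0,0]
    - [8,-47,-3,0,0,-0.01]
    - [0,0,0,0,0,0]
  fingers: 60

```text
time: 3.6
tool_pos: [439.6, 173.2, 380.5]
tcp_rot: [-180.0, -0.0, 15.6]
ft_force: [-0.2, -1.1, 0.0]
finger_gap: 60.0
grip_force: 0.0
```

Run:
```python
from h import *
s=sense(); print(s['time'],r(s['joint_pos'],2),r(s['tool_pos']),r(s['tcp_rot']),r(s['ft_force']))
im,d,c=snap('w1')
for n in ('slot','gate_grip','box'):
    L=models.place_of(n,'wrist'); print(n,[(r(o['xyz'],0),round(o['confidence'],2),r(proj(o['xyz'],c),0)) for o in L])
X=pts(np.ones(d.shape,bool),np.where(d>0,d,1e-3),c)
B=np.array([413.4,215.3]); 
def tb(X,yaw): a=np.radians(yaw); Q=X.copy(); Q[:,:2]=(X[:,:2]-B)@np.array([[np.cos(a),-np.sin(a)],[np.sin(a),np.cos(a)]]); return Q
S=X[(X[:,2]>115)&(X[:,2]<165)]; S=S[(tb(S,15)[:,0]>20)&(tb(S,15)[:,0]<125)]
m0=S.mean(0);w=np.ones(len(S),bool)
for _ in range(8):
    m0=S[w].mean(0); vt=np.linalg.svd(S[w]-m0,full_matrices=False)[2]; nn=vt[2]*np.sign(vt[2,2]); e=(S-m0)@nn; w=abs(e)<max(1.5,1.5*np.std(e[w]))
yaw=np.degrees(np.arctan2(nn[1],nn[0])); print('slope',r(nn,3),'yaw',yaw,'off',nn@m0,len(S),w.sum())
Q=tb(X,yaw); ok=(abs(Q[:,2]-204)<4); t=Q[ok&(abs(Q[:,0])<140)&(abs(Q[:,1])<140)]; print('top z',np.median(t[:,2]),'pct',r(np.percentile(t[:,:2],[.3,1,5,50,95,99,99.7],axis=0)))
for z0 in (246,235,225):
  g=Q[(abs(Q[:,2]-z0)<5)&(Q[:,0]>0)&(abs(Q[:,1])<100)]; print('grip',z0,len(g),r(np.percentile(g,[5,50,95],axis=0)) if len(g) else '')
```

```text
3.6 [15.25, -13.03, 89.7, 0.05, 103.3, 89.71] [439.6, 173.2, 380.5] [-180.0, -0.0, 15.6] [-0.2, -1.1, 0.0]
slot [([463.0, 184.0, 186.0], 0.63, [315.0, 145.0]), ([352.0, -333.0, 6.0], 0.23, [598.0, 276.0])]
gate_grip [([472.0, 202.0, 228.0], 0.61, [297.0, 136.0]), ([462.0, 185.0, 181.0], 0.3, [314.0, 144.0])]
box []
slope [0.74, 0.2, 0.643] yaw 15.137808450350233 off 500.28360881844804 11150 8243
top z 204.72458936652907 pct [[-107.4, -109.4], [-106.2, -108.2], [-99.7, -101.8], [-10.4, -3.3], [32.5, 102.0], [36.3, 108.4], [36.9, 109.6]]
grip 246 481 [[38.6, -34.5, 242.8], [48.8, -27.4, 249.9], [58.7, -20.2, 250.9]]
grip 235 21 [[56.4, -34.7, 230.9], [58.9, -28.2, 235.2], [59.0, -20.5, 237.3]]
grip 225 49 [[43.4, -35.0, 220.1], [58.5, -31.9, 222.3], [59.0, -22.5, 228.8]]
```

View pics/w1.png

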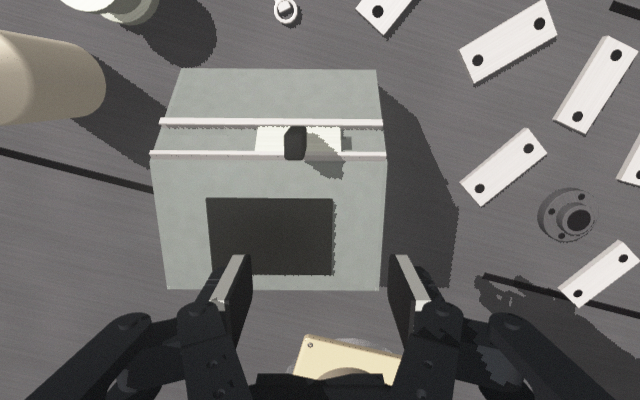

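Run:
```python
from h import *
plan([((468.5,201.6,300),down(15.1)),((468.5,201.6,213),down(15.1),35)])
```

```text
[[18,-12,40,0,0,0],[18,-11,40,0,0,0],[0,0,29,0,0,0],[0,0,29,0,0,0],[0,0,29,0,0,0]]
end [469.0, 201.2, 213.2] [180.0, 0.0, 15.2]
```

Request:
apply_moves:
  rows:
    - [18,-10,40,0,0,0]
    - [18,-10,40,0,0,0]
    - [0,0,29,0,0,0]
    - [0,0,29,0,0,0]
    - [0,0,29,0,0,0]

```text
time: 4.42
tool_pos: [470.0, 197.7, 212.3]
tcp_rot: [180.0, 0.0, 15.2]
ft_force: [0.1, 0.2, -0.4]
finger_gap: 60.1
grip_force: 0.0
```

Request:
apply_moves:
  rows:
    - [0,0,0,0,0,0]
    - [0,0,0,0,0,0]
    - [0,0,0,0,0,0]
    - [0,0,0,0,0,0]
    - [0,0,0,0,0,0]
  fingers: 0
  grip_force: 40

```text
time: 5.05
tool_pos: [470.4, 199.2, 215.1]
tcp_rot: [180.0, -0.1, 15.3]
ft_force: [-2.0, -1.9, 6.4]
finger_gap: 15.4
grip_force: 41.0
```

Request:
apply_moves:
  rows:
    - [0,-12,-2,0,0,0]
    - [0,-12,0,0,0,0]
    - [0,-12,0,0,0,0]
    - [0,-12,0,0,0,0]
    - [0,-12,0,0,0,0]

```text
time: 5.68
tool_pos: [454.6, 257.3, 215.2]
tcp_rot: [179.9, -0.1, 15.3]
ft_force: [6.4, -1.5, -5.3]
finger_gap: 15.3
grip_force: 40.5
```

Request:
apply_moves:
  rows:
    - [0,-2,0,0,0,0]
    - [0,-1,0,0,0,0]
    - [0,-1,0,0,0,0]
    - [0,-1,0,0,0,0]
    - [0,0,0,0,0,0]

```text
time: 6.3
tool_pos: [453.3, 262.0, 215.2]
tcp_rot: [180.0, -0.1, 15.3]
ft_force: [6.0, -0.3, -6.1]
finger_gap: 15.5
grip_force: 40.5
```

Request:
apply_moves:
  rows:
    - [0,-1,0,0,0,0]
    - [0,0,0,0,0,0]
    - [0,-1,0,0,0,0]
    - [0,0,0,0,0,0]
    - [0,0,0,0,0,0]

```text
time: 6.92
tool_pos: [452.8, 263.9, 215.2]
tcp_rot: [180.0, -0.1, 15.3]
ft_force: [6.6, -0.9, -6.5]
finger_gap: 15.3
grip_force: 40.5
```

Request:
apply_moves:
  rows:
    - [0,-1,0,0,0,0]
    - [0,0,0,0,0,0]
    - [0,-1,0,0,0,0]
    - [0,0,0,0,0,0]
    - [0,0,0,0,0,0]

```text
time: 7.55
tool_pos: [452.3, 265.8, 215.2]
tcp_rot: [180.0, -0.1, 15.3]
ft_force: [5.9, -0.9, -4.7]
finger_gap: 15.6
grip_force: 40.5
```

Request:
apply_moves:
  rows:
    - [0,-1,0,0,0,0]
    - [0,0,0,0,0,0]
    - [0,-1,0,0,0,0]
    - [0,0,0,0,0,0]
    - [0,0,0,0,0,0]

```text
time: 8.18
tool_pos: [451.9, 267.5, 215.2]
tcp_rot: [179.9, -0.1, 15.3]
ft_force: [7.4, -1.5, -5.7]
finger_gap: 15.5
grip_force: 40.5
```

Request:
apply_moves:
  rows:
    - [0,-1,0,0,0,0]
    - [0,-1,0,0,0,0]
    - [0,-1,0,0,0,0]
    - [0,0,0,0,0,0]
    - [0,0,0,0,0,0]

```text
time: 8.8
tool_pos: [451.8, 267.6, 215.2]
tcp_rot: [179.7, -0.1, 15.2]
ft_force: [8.5, -16.4, -3.4]
finger_gap: 15.5
grip_force: 40.8
```

Request:
apply_moves:
  rows:
    - [0,-1,0,0,0,0]
    - [0,-1,0,0,0,0]
    - [0,-1,0,0,0,0]
    - [0,0,0,0,0,0]
    - [0,0,0,0,0,0]

```text
time: 9.43
tool_pos: [451.8, 267.8, 215.1]
tcp_rot: [179.4, -0.0, 15.1]
ft_force: [11.3, -30.8, -1.0]
finger_gap: 15.6
grip_force: 42.7
```

Request:
apply_moves:
  rows:
    - [0,3,0,0,0,0]
    - [0,3,0,0,0,0]
    - [0,0,0,0,0,0]
    - [0,0,0,0,0,0]
    - [0,0,0,0,0,0]
  fingers: 60

```text
time: 10.05
tool_pos: [450.8, 268.0, 215.4]
tcp_rot: [-180.0, -0.0, 15.3]
ft_force: [0.0, 0.3, -0.0]
finger_gap: 60.1
grip_force: 0.0
```

Request:
apply_moves:
  rows:
    - [0,0,-30,0,0,0]
    - [0,0,-40,0,0,0]
    - [0,40,-40,0,0,0]
    - [0,40,0,0,0,0]
    - [0,0,0,0,0,0]

```text
time: 10.68
tool_pos: [472.8, 188.7, 326.0]
tcp_rot: [180.0, -0.1, 15.1]
ft_force: [-0.5, 0.5, -0.1]
finger_gap: 59.8
grip_force: 0.0
```

Run:
```python
from h import *
s=sense(); print(s['time'],r(s['joint_pos'],2),r(s['tool_pos']),r(s['tcp_rot']),r(s['ft_force']))
im,d,c=snap('w2'); u,v=proj([463,184,186],c); print(u,v)
for n in ('slot','gate_grip'):
    L=models.place_of(n,'wrist'); print(n,[(r(o['xyz'],0),round(o['confidence'],2),r(proj(o['xyz'],c),0)) for o in L])
u,v=int(u),int(v); save('w2c',cv2.resize(im[max(0,v-70):v+70,u-120:u+120],None,fx=3,fy=3,interpolation=cv2.INTER_CUBIC)); print(u,v)
```

```text
10.675 [16.01, -7.9, 90.82, -0.03, 97.01, 90.88] [472.8, 188.7, 326.0] [180.0, -0.1, 15.1] [-0.5, 0.5, -0.1]
321.4150586967969 197.35913206123382
slot [([464.0, 182.0, 184.0], 0.57, [324.0, 196.0])]
gate_grip [([456.0, 264.0, 226.0], 0.84, [214.0, 195.0])]
321 197
```

View pics/w2c.png

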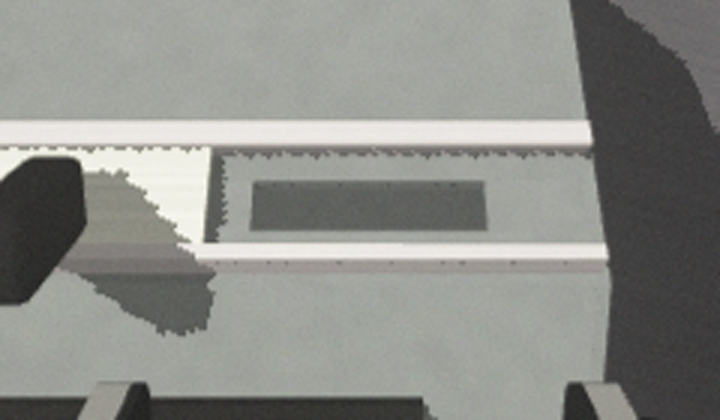

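Run:
```python
from h import *
z=np.load('w2.npz');im,d=z['im'],z['d'];c=cal('wrist')
a=np.radians(15.1);h=np.array([np.cos(a),np.sin(a)]);l=np.array([-np.sin(a),np.cos(a)])
X=pts(np.ones(d.shape,bool),np.where(d>0,d,1e-3),c)
al,la=X[:,:2]@h,X[:,:2]@l
k=(al>475)&(al<565)&(X[:,2]>105)&(X[:,2]<165)&(abs(la-100)<105);S=X[k];w=np.ones(len(S),bool)
for _ in range(8):
    m0=S[w].mean(0); vt=np.linalg.svd(S[w]-m0,full_matrices=False)[2]; nn=vt[2]*np.sign(vt[2,2]); e=(S-m0)@nn; w=abs(e)<max(1,2*np.std(e[w]))
print('slope',r(nn,3),np.degrees(np.arctan2(nn[1],nn[0])),nn@m0,w.sum())
N=np.array([.766*h[0],.766*h[1],.643]); off=np.median(S[w]@N); print('off',off)
K,Rw,p=c
def hit(u,v,o): q=Rw@np.array([(u-K[0,2])/K[0,0],(v-K[1,2])/K[1,1],1]); return p+q*(o-p@N)/(q@N)
for u,v in ((201+250/3,127+205/3),(201+487/3,127+205/3),(201+368/3,127+181/3),(201+368/3,127+230/3)):
    P=hit(u,v,off); print(r(P), 'along',round(P[:2]@h,1),'lat',round(P[:2]@l,1))
t=(abs(X[:,2]-204)<5)&(abs(la-100)<115)&(al<500); T=X[t]; print('topz',np.median(T[:,2]),r(np.percentile(T[:,:2]@h,[1,99])),r(np.percentile(T[:,:2]@l,[.5,1,99,99.5])))
# rail height above the slope
R=X[(abs(al-495)<60)&(la>25)&(la<90)&(X[:,2]>150)]; e=R@N-off; s=R[:,:2]@h*(-.643)+R[:,2]*.766
for q in range(-220,-100,4):
    b=e[(s>q)&(s<q+4)]
    if len(b)>5: print(q,r(np.percentile(b,[10,50,90])),end=' ')
```

```text
slope [0.74, 0.202, 0.641] 15.268489488212131 499.2970852657433 11981
off 498.53548627247073
[455.0, 217.0, 184.7] along 495.8 lat 91.0
[472.5, 152.6, 184.5] along 495.9 lat 24.2
[468.8, 186.3, 178.3] along 501.1 lat 57.7
[458.6, 183.6, 190.9] along 490.6 lat 57.8
topz 204.03685871975608 [348.8, 490.6] [-5.5, -3.8, 210.3, 211.6]
-220 [-0.6, 0.1, 0.8] -216 [-0.5, 0.2, 0.9] -212 [-0.4, 0.2, 0.9] -208 [0.9, 1.0, 1.3] -204 [8.7, 9.3, 9.7] -200 [8.7, 9.6, 10.3] -196 [-0.2, 3.3, 10.0] -192 [-0.5, 0.3, 1.3] -188 [-3.6, -0.9, 0.5] -172 [-0.5, 0.0, 0.9] -168 [-0.5, 0.3, 1.0] -164 [7.2, 7.9, 8.3] -160 [2.4, 8.0, 9.0] -156 [-0.5, 0.9, 7.2] -152 [-5.4, -3.2, -0.8] -148 [-10.0, -7.8, -5.7] -144 [-14.8, -12.6, -10.5] -140 [-19.6, -17.2, -15.0] -136 [-24.5, -21.9, -19.9] -132 [-27.5, -25.1, -23.7] -128 [-32.0, -26.2, -23.4] -124 [-31.5, -29.8, -27.8]
```

```bash
cat >> h.py <<'E'
G=42.
A15=np.radians(15.1);H=np.array([np.cos(A15),np.sin(A15)]);L=np.array([-np.sin(A15),np.cos(A15)])
def bx(al,la,z): return np.array([*(al*H+la*L),z])
def gp(cx,cy,psi,z): a=np.radians(psi); return np.array([cx+G*np.cos(a),cy+G*np.sin(a),z])
def plates(im,d,c,near=None):
    hsv=cv2.cvtColor(im,cv2.COLOR_RGB2HSV); X=pts(np.ones(d.shape,bool),np.where(d>0,d,1e-3),c).reshape(400,640,3)
    m=(hsv[...,2]>120)&(hsv[...,1]<40)&(abs(X[...,2]-10)<8)
    m=cv2.morphologyEx(m.astype(np.uint8),cv2.MORPH_OPEN,np.ones((3,3))); n,lab,st,_=cv2.connectedComponentsWithStats(m); out=[]
    for i in range(1,n):
        if st[i,4]<100: continue
        P=pts((lab==i),d,c)[:,:2].astype(np.float32)
        (x,y),(w,h),a=cv2.minAreaRect(P); 
        if w<h: a+=90
        edge=st[i,0]<2 or st[i,1]<2 or st[i,0]+st[i,2]>638 or st[i,1]+st[i,3]>398
        if max(w,h)>70: out.append((round(x,1),round(y,1),round((a%180)-180,1),round(max(w,h)),round(min(w,h)),edge))
    return out
E
python3 - <<'E'
from h import *
plan([((500,20,300),down(0)),(gp(480,-100,-30.4,150),down(-30.4))])
E
```

```text
[[-4,43,6,0,0,0.07],[-2,43,6,0,0,0.06],[1,44,7,0,0,0.07],[5,43,6,0,0,0.07],[3,28,30,0,0,0.11]]
[[7,28,30,0,0,0.1],[9,27,30,0,0,0.11],[12,26,30,0,0,0.1],[14,24,30,0,0,0.11],[0,0,0,0,0,0]]
end [516.1, -121.1, 149.7] [180.0, 0.0, -30.6]
```

Request:
apply_moves:
  rows:
    - [-4,43,6,0,0,0.07]
    - [-2,43,6,0,0,0.06]
    - [1,44,7,0,0,0.07]
    - [5,43,6,0,0,0.07]
    - [3,28,30,0,0,0.11]

```text
time: 11.45
tool_pos: [505.0, -9.4, 271.4]
tcp_rot: [-180.0, -0.2, -6.6]
ft_force: [-0.4, 0.2, -0.3]
finger_gap: 59.9
grip_force: 0.0
```

Request:
apply_moves:
  rows:
    - [7,28,30,0,0,0.1]
    - [9,27,30,0,0,0.11]
    - [12,26,30,0,0,0.1]
    - [14,24,30,0,0,0.11]
    - [0,0,0,0,0,0]
  fingers: 64

```text
time: 12.08
tool_pos: [514.6, -121.3, 146.7]
tcp_rot: [179.9, 0.4, -30.6]
ft_force: [-0.4, -0.4, -0.5]
finger_gap: 64.0
grip_force: 0.0
```

Run:
```python
from h import *
s=sense(); print(s['time'],r(s['joint_pos'],2),r(s['tool_pos']),r(s['tcp_rot']),r(s['ft_force']))
im,d,c=snap('w3'); P=plates(im,d,c); print(P)
b=min(P,key=lambda q:abs(q[0]-480)+abs(q[1]+100)); plan([(gp(*b[:3],40),down(b[2]),40),(gp(*b[:3],8),down(b[2]),25)])
```

```text
12.075 [-18.82, 0.02, 102.02, -0.0, 78.32, 101.81] [514.6, -121.3, 146.7] [179.9, 0.4, -30.6] [-0.4, -0.4, -0.5]
[(604.2, -174.1, -7.5, 90, 52, np.True_), (544.7, -304.7, -179.4, 75, 56, np.True_), (639.0, -33.7, -43.8, 120, 51, np.False_), (356.9, -320.4, -17.4, 126, 50, np.True_), (477.7, -100.6, -30.5, 121, 50, np.False_)]
[[0,1,36,0,0,0],[0,0,36,0,0,0],[-1,1,37,0,0,0],[0,0,16,0,0,0],[1,0,16,0,0,0]]
end [514.2, -122.2, 7.6] [180.0, 0.2, -30.5]
```

View pics/w3.png

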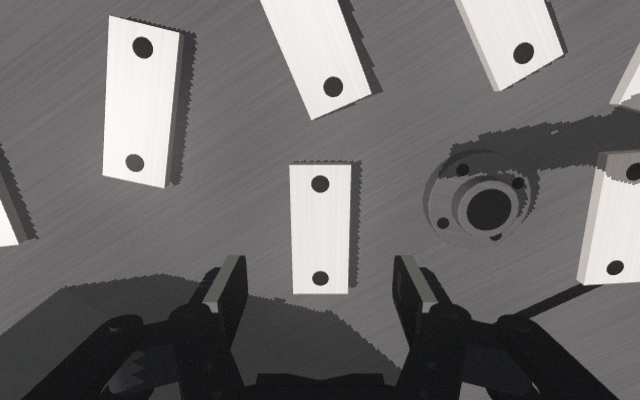

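Request:
apply_moves:
  rows:
    - [0,1,36,0,0,0]
    - [0,0,36,0,0,0]
    - [-1,1,37,0,0,0]
    - [0,0,16,0,0,0]
    - [1,0,14,0,0,0]

```text
time: 12.75
tool_pos: [516.7, -122.8, 11.9]
tcp_rot: [-180.0, -0.1, -30.5]
ft_force: [0.7, 0.1, 0.8]
finger_gap: 64.0
grip_force: 0.0
```

Request:
apply_moves:
  rows:
    - [0,0,2,0,0,0]
    - [0,0,0,0,0,0]
    - [0,0,2,0,0,0]
    - [0,0,0,0,0,0]
    - [0,0,0,0,0,0]

```text
time: 13.38
tool_pos: [515.7, -123.5, 7.6]
tcp_rot: [-180.0, -0.0, -30.6]
ft_force: [-0.2, 0.5, 0.0]
finger_gap: 63.8
grip_force: 0.0
```

Request:
apply_moves:
  rows:
    - [0,0,2,0,0,0]
    - [0,0,0,0,0,0]
    - [0,0,1,0,0,0]
    - [0,0,0,0,0,0]
    - [0,0,0,0,0,0]

```text
time: 14.0
tool_pos: [515.6, -123.3, 4.3]
tcp_rot: [-180.0, 0.0, -30.6]
ft_force: [0.6, 0.1, 0.9]
finger_gap: 63.7
grip_force: 0.0
```

Request:
apply_moves:
  rows:
    - [0,0,1,0,0,0]
    - [0,0,1,0,0,0]
    - [0,0,1,0,0,0]
    - [0,0,0,0,0,0]
    - [0,0,0,0,0,0]

```text
time: 14.62
tool_pos: [515.6, -123.4, 1.3]
tcp_rot: [180.0, 0.0, -30.5]
ft_force: [-0.4, -0.2, -0.3]
finger_gap: 64.1
grip_force: 0.0
```

Request:
apply_moves:
  rows:
    - [0,0,1,0,0,0]
    - [0,0,1,0,0,0]
    - [0,0,1,0,0,0]
    - [0,0,0,0,0,0]
    - [0,0,0,0,0,0]

```text
time: 15.25
tool_pos: [515.6, -123.4, -1.7]
tcp_rot: [-180.0, -0.0, -30.5]
ft_force: [0.5, -0.7, -0.3]
finger_gap: 64.0
grip_force: 0.0
```

Request:
apply_moves:
  rows:
    - [0,0,0,0,0,0]
    - [0,0,0,0,0,0]
    - [0,0,0,0,0,0]
    - [0,0,0,0,0,0]
    - [0,0,0,0,0,0]
  fingers: 40
  grip_force: 110

```text
time: 15.88
tool_pos: [515.8, -123.3, -0.8]
tcp_rot: [-180.0, -0.0, -30.6]
ft_force: [-3.5, 1.9, 9.8]
finger_gap: 46.7
grip_force: 113.0
```

```bash
cat >> h.py <<'E'
N3=np.array([.766*H[0],.766*H[1],.643]); MOUTH=bx(496.3,57.,184.8)
RI=down(15.1)@Rn.from_euler('y',40,degrees=True).as_matrix()
def ins(e,zc=-5.9,g=G,y=0.): return MOUTH+(e+g)*N3-zc*RI[:,2]-y*RI[:,1]
E
python3 - <<'E'
from h import *
print(np.round(RI,2).tolist())
s=sense();p=np.array(s['tool_pos'])
plan([(p+[0,0,120],None,30),(bx(620,57,300),down(15.1),42),(ins(85),RI,40)])
E
```

```text
[[0.74, 0.26, 0.62], [0.2, -0.97, 0.17], [0.64, 0.0, -0.77]]
[[0,0,-30,0,0,0],[0,0,-30,0,0,0],[0,0,-30,0,0,0],[0,0,-30,0,0,0],[-11,-33,-18,0,0,-0.08]]
[[-9,-33,-18,0,0,-0.08],[-6,-34,-18,0,0,-0.08],[-4,-35,-18,0,0,-0.08],[0,-35,-18,0,0,-0.08],[2,-34,-18,0,0,-0.08]]
[[5,-34,-19,0,0,-0.08],[8,-34,-18,0,0,-0.08],[10,-33,-18,0,0,-0.08],[13,-32,-18,0,0,-0.08],[-4,0,8,0,0.14,0]]
[[-6,0,7,0,0.14,0],[-6,0,6,0,0.14,0],[-7,0,5,0,0.14,0],[-8,-1,4,0,0.14,0],[0,0,0,0,0,0]]
end [562.0, 211.2, 262.0] [-180.0, -40.1, 15.3]
```

Request:
apply_moves:
  rows:
    - [0,0,-30,0,0,0]
    - [0,0,-30,0,0,0]
    - [0,0,-30,0,0,0]
    - [0,0,-30,0,0,0]
    - [-11,-33,-18,0,0,-0.08]

```text
time: 16.5
tool_pos: [523.0, -90.8, 137.4]
tcp_rot: [180.0, -0.1, -26.0]
ft_force: [0.8, 1.2, -5.2]
finger_gap: 46.5
grip_force: 114.5
```

Request:
apply_moves:
  rows:
    - [-9,-33,-18,0,0,-0.08]
    - [-6,-34,-18,0,0,-0.08]
    - [-4,-35,-18,0,0,-0.08]
    - [0,-35,-18,0,0,-0.08]
    - [2,-34,-18,0,0,-0.08]

```text
time: 17.12
tool_pos: [555.7, 81.5, 225.7]
tcp_rot: [180.0, 0.1, -2.9]
ft_force: [0.4, -0.1, -5.3]
finger_gap: 46.3
grip_force: 114.5
```

Request:
apply_moves:
  rows:
    - [5,-34,-19,0,0,-0.08]
    - [8,-34,-18,0,0,-0.08]
    - [10,-33,-18,0,0,-0.08]
    - [13,-32,-18,0,0,-0.08]
    - [-4,0,8,0,0.14,0]

```text
time: 17.75
tool_pos: [582.5, 218.1, 289.1]
tcp_rot: [-180.0, -8.0, 15.5]
ft_force: [-0.8, -1.2, -5.0]
finger_gap: 46.5
grip_force: 114.5
```

Request:
apply_moves:
  rows:
    - [-6,0,7,0,0.14,0]
    - [-6,0,6,0,0.14,0]
    - [-7,0,5,0,0.14,0]
    - [-8,-1,4,0,0.14,0]
    - [0,0,0,0,0,0]

```text
time: 18.38
tool_pos: [555.9, 209.7, 251.0]
tcp_rot: [180.0, -39.3, 15.3]
ft_force: [-1.0, -0.1, -6.1]
finger_gap: 46.6
grip_force: 114.5
```

Run:
```python
from h import *
s=sense(); print(s['time'],r(s['joint_pos'],2),r(s['tool_pos']),r(s['tcp_rot']),r(s['ft_force']),s['finger_gap'])
im,d,c=snap('w4')
Rt=Rm(s['tcp_rot']);X=(pts(np.ones(d.shape,bool),np.where(d>0,d,1e-3),c)-np.array(s['tool_pos']))@Rt
X=X.reshape(400,640,3); hsv=cv2.cvtColor(im,cv2.COLOR_RGB2HSV)
m=(abs(X[...,2]+11)<15)&(hsv[...,1]<40)&(abs(X[...,1])<40)&(abs(X[...,0]+40)<90)&(hsv[...,2]>120)
P=X[m]; print(len(P)); print(r(np.percentile(P,[1,50,99],axis=0)))
a=np.linalg.lstsq(np.c_[P[:,:2],np.ones(len(P))],P[:,2],rcond=None)[0]; print('plane slopes deg',r(np.degrees(a[:2])),'z0',a[2])
print(cv2.minAreaRect(P[:,:2].astype(np.float32)))
plan([(ins(20),RI,20),(ins(-15),RI,12)])
```

```text
18.375 [16.0, -30.22, 124.59, -0.61, 46.36, 90.95] [555.9, 209.7, 251.0] [180.0, -39.3, 15.3] [-1.0, -0.1, -6.1] 46.615523095271556
15060
[[-50.7, -26.9, -21.7], [-13.2, -0.0, -11.2], [16.2, 27.5, -3.1]]
plane slopes deg [-0.0, -0.1] z0 -11.171937065871232
((-18.4840087890625, 3.323528289794922), (70.28604888916016, 67.02498626708984), 0.4584425687789917)
[[-20,0,-1,0,0,0],[-20,0,0,0,0,0],[-20,0,-1,0,0.01,0],[-12,0,0,0,0,0],[-11,0,0,0,0,0]]
[[-12,0,0,0,0,0],[0,0,0,0,0,0],[0,0,0,0,0,0],[0,0,0,0,0,0],[0,0,0,0,0,0]]
end [487.6, 190.9, 197.6] [180.0, -40.2, 15.3]
```

View pics/w4.png

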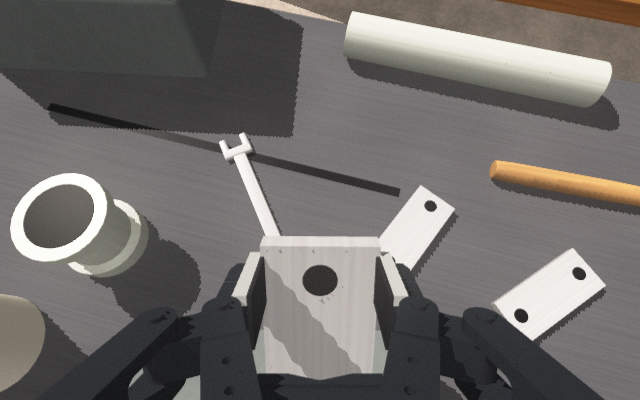

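Request:
apply_moves:
  rows:
    - [0,0,0,0,0,0]
    - [0,0,0,0,0,0]
    - [0,0,0,0,0,0]
    - [0,0,0,0,0,0]
    - [0,0,0,0,0,0]

```text
time: 19.05
tool_pos: [561.9, 211.1, 261.0]
tcp_rot: [180.0, -40.1, 15.3]
ft_force: [0.1, -0.3, -5.3]
finger_gap: 46.5
grip_force: 114.6
```

Run:
```python
from h import *
from scipy.optimize import least_squares
s=sense(); print(s['time'],r(s['joint_pos'],2),r(s['tool_pos']),r(s['tcp_rot']),r(s['ft_force']))
D=np.array([[7.47,85.27,87.26,599.5,230.2],[-13.03,89.7,103.3,472.5,380.5],[-7.9,90.82,97.01,509.1,326],[.02,102.02,78.32,528.7,146.7],list(s['joint_pos'][1:3])+[s['joint_pos'][4],np.hypot(*s['tool_pos'][:2]),s['tool_pos'][2]]])
def fk(q,j2,j3,j5):
    a,d,L2,L3,L3p,Lt=q; A,B,C=np.radians(j2),np.radians(j2+j3),np.radians(j2+j3+j5)
    return a+L2*np.sin(A)+L3*np.sin(B)+L3p*np.cos(B)+Lt*np.sin(C), d+L2*np.cos(A)+L3*np.cos(B)-L3p*np.sin(B)+Lt*np.cos(C)
rad=np.sqrt(D[:,3]**2-51**2)
f=lambda q:np.r_[fk(q,*D[:,:3].T)-np.stack([rad,D[:,4]])].ravel()
o=least_squares(f,[50,350,450,450,0,250]); q=o.x; print(r(q),'res',r(o.fun))
for e in (20,-15):
    T=ins(e); R_=np.sqrt(T[0]**2+T[1]**2-51**2)
    g=least_squares(lambda x:np.r_[np.array(fk(q,x[0],x[1],140-x[0]-x[1]))-[R_,T[2]]],[-30,125]).x; print(e,r(T),'j2,j3,j5',r(g),140-g.sum())
plan([(ins(20),RI,20),(ins(-15),RI,12)])
```

```text
19.05 [15.97, -30.04, 123.78, -0.62, 46.19, 90.96] [561.9, 211.1, 261.0] [180.0, -40.1, 15.3] [0.1, -0.3, -5.3]
[-0.5, 317.9, 367.4, 553.7, 61.2, 363.6] res [0.1, 0.0, -0.1, -0.1, 0.1, 0.9, -0.1, -0.2, -0.3, -0.3]
20 [513.8, 197.7, 220.1] j2,j3,j5 [-39.2, 133.7] 45.55766728035438
-15 [487.9, 190.7, 197.6] j2,j3,j5 [-44.9, 139.2] 45.76876171488428
[[-16,0,0,0,0,0],[-16,0,0,0,0,0],[-16,0,-1,0,0,0],[-17,0,0,0,0,0],[-12,0,0,0,0,0]]
[[-11,0,0,0,0,0],[-12,0,0,0,0,0],[0,0,0,0,0,0],[0,0,0,0,0,0],[0,0,0,0,0,0]]
end [487.5, 190.8, 197.4] [180.0, -40.1, 15.3]
```

Request:
apply_moves:
  rows:
    - [-16,0,0,0,0,0]
    - [-16,0,0,0,0,0]
    - [-16,0,-1,0,0,0]
    - [-17,0,0,0,0,0]
    - [-6,0,0,0,0,0]

```text
time: 19.68
tool_pos: [508.0, 196.5, 215.0]
tcp_rot: [-180.0, -40.0, 15.3]
ft_force: [-0.4, -0.2, -4.4]
finger_gap: 46.5
grip_force: 114.6
```

Request:
apply_moves:
  rows:
    - [-6,0,0,0,0,0]
    - [-4,0,0,0,0,0]
    - [-4,0,0,0,0,0]
    - [0,0,0,0,0,0]
    - [0,0,0,0,0,0]

```text
time: 20.3
tool_pos: [498.7, 193.9, 207.3]
tcp_rot: [180.0, -40.1, 15.3]
ft_force: [0.6, 1.0, -5.9]
finger_gap: 46.7
grip_force: 114.6
```

Run:
```python
from h import *
s=sense(); print(s['time'],r(s['joint_pos'],2),r(s['tool_pos']),r(s['tcp_rot']),r(s['ft_force']))
plan([(ins(-14),RI,5)])
```

```text
20.3 [16.13, -42.46, 136.89, -0.76, 45.45, 91.18] [498.7, 193.9, 207.3] [180.0, -40.1, 15.3] [0.6, 1.0, -5.9]
[[-5,0,0,0,0,0],[-4,0,0,0,0,0],[-5,0,0,0,0,0],[0,0,0,0,0,0],[0,0,0,0,0,0]]
end [488.3, 191.1, 198.3] [180.0, -40.1, 15.3]
```

Request:
apply_moves:
  rows:
    - [-4,0,0,0,0,0]
    - [-4,0,0,0,0,0]
    - [-3,0,0,0,0,0]
    - [-3,0,0,0,0,0]
    - [0,0,0,0,0,0]

```text
time: 20.92
tool_pos: [488.0, 191.0, 197.8]
tcp_rot: [-180.0, -40.1, 15.3]
ft_force: [-0.4, -0.2, -5.0]
finger_gap: 46.5
grip_force: 114.6
```

Request:
apply_moves:
  rows:
    - [0,0,0,0,0,0]
    - [0,0,0,0,0,0]
    - [0,0,0,0,0,0]
    - [0,0,0,0,0,0]
    - [0,0,0,0,0,0]
  fingers: 66

```text
time: 21.55
tool_pos: [488.2, 191.1, 198.2]
tcp_rot: [-180.0, -40.1, 15.3]
ft_force: [-0.1, 0.1, -0.0]
finger_gap: 65.6
grip_force: 0.0
```

Request:
apply_moves:
  rows:
    - [15,0,0,0,0,0]
    - [25,0,0,0,0,0]
    - [35,0,0,0,0,0]
    - [35,0,0,0,0,0]
    - [0,0,0,0,0,0]

```text
time: 22.18
tool_pos: [571.2, 213.6, 271.5]
tcp_rot: [-180.0, -40.3, 15.3]
ft_force: [-0.0, 0.5, 1.0]
finger_gap: 65.8
grip_force: 0.0
```

Run:
```python
from h import *
s=sense(); print(s['time'],r(s['joint_pos'],2),r(s['tool_pos']),r(s['tcp_rot']),r(s['ft_force']))
im,d,c=snap('w5'); print(plates(im,d,c))
im,d=eyes.snapshot('top'); print('top',plates(im,d,cal('top'))); save('top2',im)
im,d=eyes.snapshot('scene');save('sc2',im); save('sc2c',cv2.resize(im[140:300,180:460],None,fx=2.8,fy=2.8,interpolation=cv2.INTER_CUBIC))
```

```text
22.175 [15.95, -28.67, 121.85, -0.6, 46.53, 90.93] [571.2, 213.6, 271.5] [-180.0, -40.3, 15.3] [-0.0, 0.5, 1.0]
[(661.9, 316.9, -139.6, 199, 37, np.False_), (667.5, 128.5, -24.4, 121, 52, np.False_), (640.5, -36.6, -44.0, 127, 54, np.False_)]
top [(678.3, 125.4, -24.4, 99, 49, np.False_), (647.5, -39.8, -44.3, 103, 53, np.False_), (620.5, -175.2, -8.9, 122, 49, np.False_), (485.3, -421.2, -44.8, 95, 54, np.False_), (345.2, -324.4, -28.7, 99, 55, np.False_)]
```

View pics/sc2c.png

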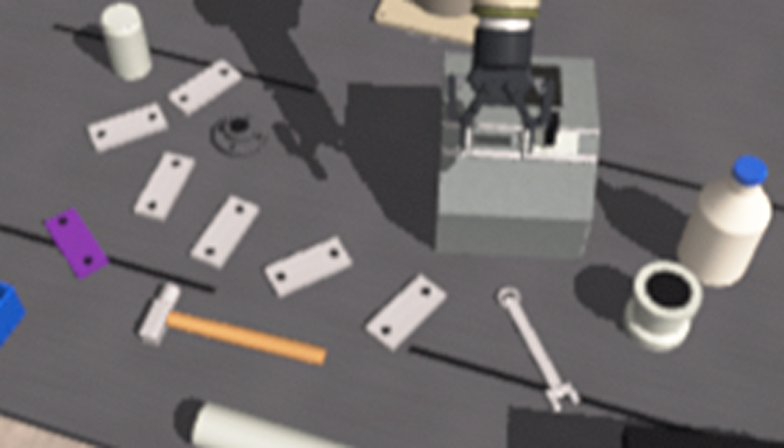

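```bash
cat >> h.py <<'E'
def pick(b):
    """descend, then (after a closing call) lift and carry to before the slot"""
    psi=b[2]
    while psi<-75: psi+=180
    g=lambda z:gp(b[0],b[1],psi,z); R=down(psi)
    print('DESC'); plan([(g(25),R,42),(g(-1),R,9)])
    print('CARRY'); plan([(g(120),R,35),(bx(620,57,300),down(15.1),44),(ins(85),RI,40)],start=(g(-1),R))
def look(n,near):
    s=sense(); print(round(s['time'],1),r(s['joint_pos'],1),r(s['tool_pos']),r(s['tcp_rot']))
    im,d,c=snap(n); P=plates(im,d,c); print(P); b=min(P,key=lambda q:np.hypot(q[0]-near[0],q[1]-near[1])); print('->',b); pick(b)
E
python3 - <<'E'
from h import *
plan([(gp(667.5,128.5,-24.4,150),down(-24.4),50)])
E
```

```text
[[1,19,23,-0.03,-0.1,0.09],[5,19,22,-0.04,-0.09,0.1],[8,16,23,-0.03,-0.1,0.09],[12,15,23,-0.04,-0.09,0.1],[16,13,21,-0.03,-0.1,0.09]]
[[19,11,21,-0.03,-0.09,0.1],[21,8,18,-0.04,-0.1,0.09],[0,0,0,0,0,0],[0,0,0,0,0,0],[0,0,0,0,0,0]]
end [705.3, 110.9, 150.2] [180.0, 0.1, -24.1]
```

Request:
apply_moves:
  rows:
    - [1,19,23,-0.03,-0.1,0.09]
    - [5,19,22,-0.04,-0.09,0.1]
    - [8,16,23,-0.03,-0.1,0.09]
    - [12,15,23,-0.04,-0.09,0.1]
    - [16,13,21,-0.03,-0.1,0.09]

```text
time: 22.95
tool_pos: [666.6, 140.5, 184.3]
tcp_rot: [-177.1, -11.0, -13.7]
ft_force: [1.1, 1.9, 0.5]
finger_gap: 65.6
grip_force: 0.0
```

Request:
apply_moves:
  rows:
    - [19,11,21,-0.03,-0.09,0.1]
    - [21,8,18,-0.04,-0.1,0.09]
    - [0,0,0,0,0,0]
    - [0,0,0,0,0,0]
    - [0,0,0,0,0,0]

```text
time: 23.58
tool_pos: [706.3, 112.1, 154.8]
tcp_rot: [-179.8, -0.2, -24.1]
ft_force: [0.4, -0.1, 1.3]
finger_gap: 66.3
grip_force: 0.0
```

```bash
python3 -c "
from h import *
look('p2',(667.5,128.5))"
```

```text
23.6 [4.9, 27.3, 69.5, 0.0, 82.9, 118.9] [706.3, 112.1, 154.8] [-179.8, -0.2, -24.1]
[(638.2, -32.6, -43.7, 123, 52, np.False_), (667.6, 129.0, -24.0, 121, 50, np.False_), (696.0, 338.9, -132.2, 122, 42, np.False_)]
-> (667.6, 129.0, -24.0, 121, 50, np.False_)
DESC
[[0,0,33,0,0,0],[0,0,32,0,0,0],[-1,1,33,0,0,0],[0,0,32,0,0,0],[0,0,9,0,0,0]]
[[0,0,8,0,0,0],[0,0,9,0,0,0],[0,0,0,0,0,0],[0,0,0,0,0,0],[0,0,0,0,0,0]]
end [706.0, 111.7, -0.9] [-179.8, -0.3, -24.1]
CARRY
[[0,0,-30,0,0,0],[0,0,-30,0,0,0],[0,0,-31,0,0,0],[0,0,-30,0,0,0],[-26,-8,-30,0,0,-0.11]]
[[-24,-10,-30,0,0,-0.12],[-24,-13,-30,0,0,-0.11],[-21,-16,-30,0,0,-0.11],[-20,-18,-30,0,0,-0.12],[-18,-21,-30,0,0,-0.11]]
[[-4,0,8,0,0.14,0],[-6,0,6,0,0.14,0],[-6,0,7,0,0.14,0],[-7,0,5,0,0.14,0],[-8,1,4,0,0.14,0]]
end [562.4, 210.3, 261.8] [180.0, -40.1, 15.0]
```

Request:
apply_moves:
  rows:
    - [0,0,33,0,0,0]
    - [0,0,32,0,0,0]
    - [-1,1,33,0,0,0]
    - [0,0,32,0,0,0]
    - [0,0,9,0,0,0]

```text
time: 24.25
tool_pos: [703.6, 111.2, 12.4]
tcp_rot: [-180.0, 0.0, -24.1]
ft_force: [-0.1, -0.7, -0.8]
finger_gap: 66.0
grip_force: 0.0
```

Request:
apply_moves:
  rows:
    - [0,0,4,0,0,0]
    - [0,0,2,0,0,0]
    - [0,0,0,0,0,0]
    - [0,0,0,0,0,0]
    - [0,0,0,0,0,0]

```text
time: 24.88
tool_pos: [705.6, 110.8, 7.5]
tcp_rot: [-179.9, -0.1, -24.1]
ft_force: [0.1, -0.3, 0.6]
finger_gap: 66.3
grip_force: 0.0
```

Request:
apply_moves:
  rows:
    - [0,0,4,0,0,0]
    - [0,0,3,0,0,0]
    - [0,0,1,0,0,0]
    - [0,0,0,0,0,0]
    - [0,0,0,0,0,0]

```text
time: 25.5
tool_pos: [705.4, 110.9, -0.8]
tcp_rot: [-179.9, -0.1, -24.1]
ft_force: [0.2, 0.4, 0.7]
finger_gap: 66.2
grip_force: 0.0
```

Request:
apply_moves:
  rows:
    - [0,0,0,0,0,0]
    - [0,0,0,0,0,0]
    - [0,0,0,0,0,0]
    - [0,0,0,0,0,0]
    - [0,0,0,0,0,0]
  fingers: 40
  grip_force: 110

```text
time: 26.12
tool_pos: [705.9, 111.1, 0.3]
tcp_rot: [-179.9, -0.1, -24.1]
ft_force: [-1.3, 0.5, 4.9]
finger_gap: 46.4
grip_force: 113.5
```

Request:
apply_moves:
  rows:
    - [0,0,-30,0,0,0]
    - [0,0,-30,0,0,0]
    - [0,0,-31,0,0,0]
    - [0,0,-30,0,0,0]
    - [-26,-8,-30,0,0,-0.11]

```text
time: 26.75
tool_pos: [684.8, 127.3, 150.1]
tcp_rot: [-180.0, -0.0, -17.8]
ft_force: [-1.2, 1.6, -4.5]
finger_gap: 46.3
grip_force: 113.9
```

Request:
apply_moves:
  rows:
    - [-24,-10,-30,0,0,-0.12]
    - [-24,-13,-30,0,0,-0.11]
    - [-21,-16,-30,0,0,-0.11]
    - [-20,-18,-30,0,0,-0.12]
    - [-18,-21,-30,0,0,-0.11]

```text
time: 27.38
tool_pos: [581.5, 216.3, 300.1]
tcp_rot: [-180.0, -0.0, 15.0]
ft_force: [0.9, 1.0, -3.9]
finger_gap: 46.3
grip_force: 113.8
```

Request:
apply_moves:
  rows:
    - [-4,0,8,0,0.14,0]
    - [-6,0,6,0,0.14,0]
    - [-6,0,7,0,0.14,0]
    - [-7,0,5,0,0.14,0]
    - [-8,1,4,0,0.14,0]

```text
time: 28.0
tool_pos: [560.9, 209.2, 260.9]
tcp_rot: [-180.0, -40.4, 14.8]
ft_force: [0.3, -0.1, -3.3]
finger_gap: 46.5
grip_force: 113.9
```

Request:
apply_moves:
  rows:
    - [0,0,0,0,0,0]
    - [0,0,0,0,0,0]
    - [0,0,0,0,0,0]
    - [0,0,0,0,0,0]
    - [0,0,0,0,0,0]

```text
time: 28.62
tool_pos: [562.4, 209.5, 262.6]
tcp_rot: [-180.0, -40.2, 14.8]
ft_force: [0.1, 0.9, -4.0]
finger_gap: 46.4
grip_force: 113.9
```

```bash
cat >> h.py <<'E'
def held(n):
    s=sense(); print(round(s['time'],1),r(s['joint_pos'],1),r(s['tool_pos']),r(s['tcp_rot']),r(s['ft_force']),round(s['finger_gap'],1))
    im,d,c=snap(n); Rt=Rm(s['tcp_rot']);X=((pts(np.ones(d.shape,bool),np.where(d>0,d,1e-3),c)-np.array(s['tool_pos']))@Rt).reshape(400,640,3); hsv=cv2.cvtColor(im,cv2.COLOR_RGB2HSV)
    m=(abs(X[...,2]+11)<25)&(hsv[...,1]<40)&(abs(X[...,1])<22)&(abs(X[...,0]+40)<90)&(hsv[...,2]>100); P=X[m]
    if len(P)<500: print('NOT HELD?',len(P)); return
    a=np.linalg.lstsq(np.c_[P[:,:2],np.ones(len(P))],P[:,2],rcond=None)[0]; xm=np.percentile(P[:,0],99.5)
    print('pts',len(P),'tilt deg',r(np.degrees(a[:2])),'mid z',round(a[2]+5,1),'xmax',round(xm,1),'g',round(60-xm,1))
    zc=a[2]+5; g=60-xm
    plan([(ins(22,zc,g),RI,20),(ins(-14,zc,g),RI,12)])
E
python3 -c "
from h import *
held('h2')"
```

```text
28.6 [16.0, -30.2, 123.7, -1.0, 46.3, 91.6] [562.4, 209.5, 262.6] [-180.0, -40.2, 14.8] [0.1, 0.9, -4.0] 46.4
pts 13598 tilt deg [0.8, -0.2] mid z -4.8 xmax 18.5 g 41.5
[[-16,0,0,0,0,0],[-16,0,-1,0,0,0],[-16,-1,0,0,0,0],[-16,0,0,0,0,0],[-12,0,0,0,0,0]]
[[-12,0,0,0,0,0],[-12,0,0,0,0,0],[0,0,0,0,0,0],[0,0,0,0,0,0],[0,0,0,0,0,0]]
end [487.4, 190.8, 198.4] [-180.0, -40.2, 14.8]
```

```bash
cat >> h.py <<'E'
def slotcheck():
    im,d=eyes.snapshot('scene'); c=cal('scene'); u,v=proj(MOUTH,c).astype(int); Q=pts(np.ones((9,17),bool),np.where(d[v-4:v+5,u-8:u+9]>0,d[v-4:v+5,u-8:u+9],1),(np.array([[c[0][0,0],0,c[0][0,2]-u+8],[0,c[0][1,1],c[0][1,2]-v+4],[0,0,1]]),c[1],c[2]))
    print('slot: max above slope',round(np.max(Q@N3)-MOUTH@N3,1),'grey',im[v-1:v+2,u-4:u+5].mean().round())
E
python3 - <<'E'
from h import *
st=(ins(-14)+110*N3,RI)
for x,y,p in ((638.2,-32.6,-43.7),(622,-174.5,-7.8),(572,-301,-.6),(480,-413,-45.5),(356,-329,-28.5)):
    print(x,y); plan([(bx(640,20,260),down(5),50),(gp(x,y,p,130),down(p),55)] if y<-100 else [(gp(x,y,p,130),down(p),50)],start=st)
E
```

```text
638.2 -32.6
[[-8,32,14,-0.04,-0.07,0.11],[-3,33,15,-0.04,-0.07,0.11],[1,32,16,-0.04,-0.07,0.11],[6,30,18,-0.04,-0.07,0.11],[10,29,18,-0.04,-0.07,0.11]]
[[15,27,18,-0.04,-0.07,0.1],[19,25,19,-0.04,-0.07,0.11],[23,21,17,-0.04,-0.07,0.11],[26,19,17,-0.04,-0.07,0.11],[0,0,0,0,0,0]]
end [668.6, -62.2, 130.4] [180.0, -0.3, -43.6]
622 -174.5
[[4,7,6,-0.01,-0.14,0.03],[5,8,5,-0.01,-0.14,0.04],[6,7,4,-0.02,-0.14,0.03],[7,6,4,-0.01,-0.14,0.04],[8,7,3,-0.01,-0.14,0.03]]
[[2,46,16,0,0,0.03],[4,46,16,0,0,0.03],[5,46,17,0,0,0.02],[6,46,16,0,0,0.03],[8,45,16,0,0,0.03]]
[[9,46,16,0,0,0.03],[10,45,16,0,0,0.02],[11,45,16,0,0,0.03],[0,0,0,0,0,0],[0,0,0,0,0,0]]
end [663.8, -180.6, 130.5] [-180.0, 0.2, -7.6]
572 -301
[[4,7,6,-0.01,-0.14,0.03],[5,8,5,-0.01,-0.14,0.04],[6,7,4,-0.02,-0.14,0.03],[7,6,4,-0.01,-0.14,0.04],[8,7,3,-0.01,-0.14,0.03]]
[[-4,49,13,0,0,0.01],[-4,48,13,0,0,0.01],[-3,49,13,0,0,0.01],[-2,48,13,0,0,0.01],[-3,49,13,0,0,0.01]]
[[-1,49,13,0,0,0.01],[-1,48,13,0,0,0.01],[-1,49,13,0,0,0.01],[0,49,13,0,0,0.01],[0,49,13,0,0,0.01]]
end [614.0, -301.8, 129.5] [-179.9, 0.2, -0.8]
480 -413
[[4,7,6,-
[... 221 characters left out ...]
[[6,52,11,0,0,0.07],[10,52,11,0,0,0.07],[14,52,11,0,0,0.08],[18,50,10,0,0,0.07],[21,49,11,0,0,0.07]]
[[24,47,11,0,0,0.08],[28,45,11,0,0,0.07],[0,0,0,0,0,0],[0,0,0,0,0,0],[0,0,0,0,0,0]]
end [508.8, -443.0, 129.8] [179.9, 0.2, -45.5]
356 -329
[[4,7,6,-0.01,-0.14,0.03],[5,8,5,-0.01,-0.14,0.04],[6,7,4,-0.02,-0.14,0.03],[7,6,4,-0.01,-0.14,0.04],[8,7,3,-0.01,-0.14,0.03]]
[[-24,47,12,0,0,0.05],[-22,48,12,0,0,0.06],[-19,49,12,0,0,0.05],[-16,50,11,0,0,0.05],[-14,50,12,0,0,0.06]]
[[-11,52,12,0,0,0.05],[-8,52,12,0,0,0.05],[-6,52,12,0,0,0.05],[-3,52,12,0,0,0.06],[1,53,12,0,0,0.05]]
[[2,52,11,0,0,0.05],[0,0,0,0,0,0],[0,0,0,0,0,0],[0,0,0,0,0,0],[0,0,0,0,0,0]]
end [392.7, -348.5, 130.4] [179.9, 0.2, -28.3]
```

Request:
apply_moves:
  rows:
    - [-16,0,0,0,0,0]
    - [-16,0,-1,0,0,0]
    - [-16,-1,0,0,0,0]
    - [-16,0,0,0,0,0]
    - [-8,0,0,0,0,0]

```text
time: 29.3
tool_pos: [507.0, 196.0, 215.3]
tcp_rot: [-180.0, -40.1, 14.8]
ft_force: [-0.5, -0.1, -4.3]
finger_gap: 46.0
grip_force: 113.9
```

Request:
apply_moves:
  rows:
    - [-8,0,0,0,0,0]
    - [-8,0,0,0,0,0]
    - [-6,0,0,0,0,0]
    - [-6,0,0,0,0,0]
    - [0,0,0,0,0,0]

```text
time: 29.92
tool_pos: [486.6, 190.6, 197.6]
tcp_rot: [-180.0, -40.2, 14.8]
ft_force: [0.2, -0.7, -3.1]
finger_gap: 46.3
grip_force: 113.9
```

Request:
apply_moves:
  rows:
    - [0,0,0,0,0,0]
    - [0,0,0,0,0,0]
    - [0,0,0,0,0,0]
    - [0,0,0,0,0,0]
    - [0,0,0,0,0,0]
  fingers: 66

```text
time: 30.55
tool_pos: [487.0, 190.7, 198.1]
tcp_rot: [-180.0, -40.2, 14.8]
ft_force: [-0.6, 1.7, 0.5]
finger_gap: 66.2
grip_force: 0.0
```

Request:
apply_moves:
  rows:
    - [15,0,0,0,0,0]
    - [25,0,0,0,0,0]
    - [35,0,0,0,0,0]
    - [35,0,0,0,0,0]
    - [0,0,0,0,0,0]

```text
time: 31.18
tool_pos: [570.1, 212.5, 271.7]
tcp_rot: [-180.0, -40.4, 14.8]
ft_force: [-0.3, 0.0, 0.2]
finger_gap: 65.9
grip_force: 0.0
```

```bash
python3 -c "
from h import *
slotcheck(); print(sense()['tool_pos'])
im,d=eyes.snapshot('top'); print(plates(im,d,cal('top')))"
```

```text
slot: max above slope 1499.9 grey 121.0
[568.62764952 212.20374321 269.39076277]
[(639.9, -30.6, -40.8, 123, 55, np.False_), (609.6, -173.4, -8.9, 100, 48, np.False_), (567.3, -301.8, -179.1, 119, 51, np.False_), (479.9, -413.8, -45.3, 111, 51, np.False_), (352.7, -329.1, -23.0, 120, 53, np.False_)]
```

Request:
apply_moves:
  rows:
    - [-8,32,14,-0.04,-0.07,0.11]
    - [-3,33,15,-0.04,-0.07,0.11]
    - [1,32,16,-0.04,-0.07,0.11]
    - [6,30,18,-0.04,-0.07,0.11]
    - [10,29,18,-0.04,-0.07,0.11]

```text
time: 31.9
tool_pos: [620.9, 59.1, 190.2]
tcp_rot: [-174.3, -17.6, -20.1]
ft_force: [0.1, -0.4, 1.3]
finger_gap: 65.7
grip_force: 0.0
```

Request:
apply_moves:
  rows:
    - [15,27,18,-0.04,-0.07,0.1]
    - [19,25,19,-0.04,-0.07,0.11]
    - [23,21,17,-0.04,-0.07,0.11]
    - [26,19,17,-0.04,-0.07,0.11]
    - [0,0,0,0,0,0]

```text
time: 32.52
tool_pos: [663.5, -65.3, 125.2]
tcp_rot: [179.9, 0.0, -44.1]
ft_force: [-0.7, 0.7, -0.6]
finger_gap: 66.1
grip_force: 0.0
```

Request:
apply_moves:
  rows:
    - [0,0,0,0,0,0]
    - [0,0,0,0,0,0]
    - [0,0,0,0,0,0]
    - [0,0,0,0,0,0]
    - [0,0,0,0,0,0]

```text
time: 33.15
tool_pos: [665.9, -62.9, 130.8]
tcp_rot: [-179.8, -0.4, -43.8]
ft_force: [-0.4, -0.4, 0.1]
finger_gap: 66.0
grip_force: 0.0
```

```bash
sed -i 's/Q@N3)-MOUTH/Q[Q[:,2]>100]@N3)-MOUTH/' h.py; python3 -c "
from h import *
look('p3',(638,-32.5)); slotcheck()"
```

```text
33.1 [-9.8, 21.1, 80.0, -0.1, 78.5, 124.1] [665.9, -62.9, 130.8] [-179.8, -0.4, -43.8]
[(593.2, -290.1, -179.8, 73, 30, np.True_), (617.4, -177.0, -7.4, 125, 54, np.False_), (639.1, -33.6, -43.6, 121, 50, np.False_)]
-> (639.1, -33.6, -43.6, 121, 50, np.False_)
DESC
[[1,-1,35,0,0,0],[0,-1,35,0,0,0],[1,-1,36,0,-0.01,0],[0,0,9,0,0,0],[0,0,8,0,0,0]]
[[0,1,9,0,0,0],[0,0,0,0,0,0],[0,0,0,0,0,0],[0,0,0,0,0,0],[0,0,0,0,0,0]]
end [669.4, -63.1, -1.4] [-179.8, 0.2, -43.9]
CARRY
[[0,0,-30,0,0,0],[0,0,-30,0,0,0],[0,0,-31,0,0,0],[0,0,-30,0,0,0],[-32,-18,-23,0,0,-0.13]]
[[-29,-22,-22,0,0,-0.13],[-26,-25,-23,0,0,-0.12],[-23,-29,-22,0,0,-0.13],[-19,-31,-23,0,0,-0.13],[-15,-33,-22,0,0,-0.13]]
[[-11,-35,-23,0,0,-0.13],[-5,-36,-22,0,0,-0.12],[-5,0,8,0,0.14,0],[-5,0,7,0,0.14,0],[-7,0,6,0,0.14,0]]
[[-7,0,5,0,0.14,0],[-8,0,4,0,0.14,0],[0,0,0,0,0,0],[0,0,0,0,0,0],[0,0,0,0,0,0]]
end [561.8, 210.6, 261.6] [180.0, -40.1, 14.8]
slot: max above slope 1499.9 grey 119.0
```

Request:
apply_moves:
  rows:
    - [1,-1,35,0,0,0]
    - [0,-1,35,0,0,0]
    - [1,-1,36,0,-0.01,0]
    - [0,0,9,0,0,0]
    - [0,0,8,0,0,0]

```text
time: 33.88
tool_pos: [670.6, -62.7, 7.8]
tcp_rot: [-179.8, 0.2, -43.9]
ft_force: [0.3, 0.6, -0.2]
finger_gap: 66.2
grip_force: 0.0
```

Request:
apply_moves:
  rows:
    - [0,1,4,0,0,0]
    - [0,0,3,0,0,0]
    - [0,0,1,0,0,0]
    - [0,0,0,0,0,0]
    - [0,0,0,0,0,0]

```text
time: 34.5
tool_pos: [669.6, -63.3, -0.3]
tcp_rot: [-179.8, 0.2, -43.9]
ft_force: [-0.2, 0.5, 0.3]
finger_gap: 65.7
grip_force: 0.0
```

Request:
apply_moves:
  rows:
    - [0,0,0,0,0,0]
    - [0,0,0,0,0,0]
    - [0,0,0,0,0,0]
    - [0,0,0,0,0,0]
    - [0,0,0,0,0,0]
  fingers: 40
  grip_force: 110

```text
time: 35.12
tool_pos: [669.8, -63.2, 0.6]
tcp_rot: [-179.8, 0.2, -43.9]
ft_force: [-3.0, 1.0, 6.8]
finger_gap: 46.1
grip_force: 113.4
```

Request:
apply_moves:
  rows:
    - [0,0,-30,0,0,0]
    - [0,0,-30,0,0,0]
    - [0,0,-31,0,0,0]
    - [0,0,-30,0,0,0]
    - [-32,-18,-23,0,0,-0.13]

```text
time: 35.75
tool_pos: [659.1, -30.7, 144.3]
tcp_rot: [-179.8, 0.1, -36.5]
ft_force: [0.7, 0.6, -4.4]
finger_gap: 46.4
grip_force: 114.0
```

Request:
apply_moves:
  rows:
    - [-29,-22,-22,0,0,-0.13]
    - [-26,-25,-23,0,0,-0.12]
    - [-23,-29,-22,0,0,-0.13]
    - [-19,-31,-23,0,0,-0.13]
    - [-15,-33,-22,0,0,-0.13]

```text
time: 36.38
tool_pos: [605.4, 146.0, 256.1]
tcp_rot: [-179.7, 0.1, 0.5]
ft_force: [0.8, -0.1, -4.9]
finger_gap: 46.2
grip_force: 114.0
```

Request:
apply_moves:
  rows:
    - [-11,-35,-23,0,0,-0.13]
    - [-5,-36,-22,0,0,-0.12]
    - [-5,0,8,0,0.14,0]
    - [-5,0,7,0,0.14,0]
    - [-7,0,6,0,0.14,0]

```text
time: 37.0
tool_pos: [571.2, 211.5, 277.3]
tcp_rot: [-179.7, -24.3, 14.5]
ft_force: [-0.3, 0.9, -3.5]
finger_gap: 46.4
grip_force: 114.0
```

Request:
apply_moves:
  rows:
    - [-7,0,5,0,0.14,0]
    - [-8,0,4,0,0.14,0]
    - [0,0,0,0,0,0]
    - [0,0,0,0,0,0]
    - [0,0,0,0,0,0]

```text
time: 37.62
tool_pos: [565.5, 209.7, 267.7]
tcp_rot: [-179.6, -40.3, 14.3]
ft_force: [1.7, 0.4, -4.1]
finger_gap: 46.3
grip_force: 114.1
```

Request:
apply_moves:
  rows:
    - [0,0,0,0,0,0]
    - [0,0,0,0,0,0]
    - [0,0,0,0,0,0]
    - [0,0,0,0,0,0]
    - [0,0,0,0,0,0]

```text
time: 38.25
tool_pos: [563.1, 209.2, 263.3]
tcp_rot: [-179.6, -40.1, 14.4]
ft_force: [0.3, -0.5, -5.4]
finger_gap: 46.3
grip_force: 114.1
```

```bash
python3 -c "
from h import *
held('h3')"
```

```text
38.2 [15.9, -30.1, 123.6, -0.9, 46.4, 91.8] [563.1, 209.2, 263.3] [-179.6, -40.1, 14.4] [0.3, -0.5, -5.4] 46.3
pts 13423 tilt deg [0.4, -0.2] mid z -4.5 xmax 17.6 g 42.4
[[-16,0,0,0,0,0],[-16,-1,0,0,0,-0.01],[-16,0,-1,0,0,0],[-16,0,0,0,0,0],[-9,0,0,0,0,0]]
[[-9,0,0,0,0,0],[-9,0,0,0,0,0],[-9,0,0,0,0,0],[0,0,0,0,0,0],[0,0,0,0,0,0]]
end [488.3, 190.3, 199.6] [179.9, -40.1, 15.1]
```

Request:
apply_moves:
  rows:
    - [-16,0,0,0,0,0]
    - [-16,-1,0,0,0,-0.01]
    - [-16,0,-1,0,0,0]
    - [-16,0,0,0,0,0]
    - [-9,0,0,0,0,0]

```text
time: 38.92
tool_pos: [507.6, 195.6, 216.3]
tcp_rot: [179.9, -40.1, 15.1]
ft_force: [-0.7, -0.4, -3.3]
finger_gap: 46.3
grip_force: 114.1
```

Request:
apply_moves:
  rows:
    - [-8,0,0,0,0,0]
    - [-7,0,0,0,0,0]
    - [-6,0,0,0,0,0]
    - [-6,0,0,0,0,0]
    - [0,0,0,0,0,0]

```text
time: 39.55
tool_pos: [488.0, 190.3, 199.2]
tcp_rot: [179.9, -40.1, 15.1]
ft_force: [0.1, 0.2, -4.2]
finger_gap: 46.2
grip_force: 114.1
```

Request:
apply_moves:
  rows:
    - [0,0,0,0,0,0]
    - [0,0,0,0,0,0]
    - [0,0,0,0,0,0]
    - [0,0,0,0,0,0]
    - [0,0,0,0,0,0]
  fingers: 66

```text
time: 40.17
tool_pos: [488.4, 190.4, 199.8]
tcp_rot: [179.9, -40.1, 15.1]
ft_force: [-0.0, -0.3, -0.4]
finger_gap: 66.4
grip_force: 0.0
```

Request:
apply_moves:
  rows:
    - [15,0,0,0,0,0]
    - [25,0,0,0,0,0]
    - [35,0,0,0,0,0]
    - [35,0,0,0,0,0]
    - [0,0,0,0,0,0]

```text
time: 40.8
tool_pos: [571.5, 212.7, 273.2]
tcp_rot: [179.9, -40.3, 15.1]
ft_force: [-1.1, -0.5, -0.9]
finger_gap: 65.7
grip_force: 0.0
```

Request:
apply_moves:
  rows:
    - [4,7,6,-0.01,-0.14,0.03]
    - [5,8,5,-0.01,-0.14,0.04]
    - [6,7,4,-0.02,-0.14,0.03]
    - [7,6,4,-0.01,-0.14,0.04]
    - [8,7,3,-0.01,-0.14,0.03]

```text
time: 41.42
tool_pos: [612.1, 184.9, 261.7]
tcp_rot: [180.0, 0.3, 4.8]
ft_force: [0.3, -0.9, 0.2]
finger_gap: 65.9
grip_force: 0.0
```

Request:
apply_moves:
  rows:
    - [2,46,16,0,0,0.03]
    - [4,46,16,0,0,0.03]
    - [5,46,17,0,0,0.02]
    - [6,46,16,0,0,0.03]
    - [8,45,16,0,0,0.03]

```text
time: 42.05
tool_pos: [643.1, -44.7, 179.3]
tcp_rot: [180.0, 0.2, -3.2]
ft_force: [-0.1, 0.5, 0.3]
finger_gap: 66.2
grip_force: 0.0
```

Request:
apply_moves:
  rows:
    - [9,46,16,0,0,0.03]
    - [10,45,16,0,0,0.02]
    - [11,45,16,0,0,0.03]
    - [0,0,0,0,0,0]
    - [0,0,0,0,0,0]

```text
time: 42.68
tool_pos: [662.2, -180.8, 132.1]
tcp_rot: [-180.0, 0.1, -7.7]
ft_force: [0.1, -0.1, 0.3]
finger_gap: 66.2
grip_force: 0.0
```

Request:
apply_moves:
  rows:
    - [0,0,0,0,0,0]
    - [0,0,0,0,0,0]
    - [0,0,0,0,0,0]
    - [0,0,0,0,0,0]
    - [0,0,0,0,0,0]

```text
time: 43.3
tool_pos: [663.1, -181.3, 132.7]
tcp_rot: [180.0, 0.1, -7.7]
ft_force: [0.2, -1.0, 0.1]
finger_gap: 65.8
grip_force: 0.0
```

```bash
python3 -c "
from h import *
look('p4',(622,-174.5))
im,d=eyes.snapshot('top'); print(plates(im,d,cal('top')))
im,d=eyes.snapshot('scene'); u,v=proj(MOUTH,cal('scene')).astype(int); save('sl',cv2.resize(im[v-40:v+40,u-60:u+60],None,fx=4,fy=4))"
```

```text
43.3 [-19.6, 24.3, 75.8, -0.0, 80.0, 78.2] [663.1, -181.3, 132.7] [180.0, 0.1, -7.7]
[(619.9, -175.7, -7.4, 121, 50, np.False_), (573.3, -301.9, -178.9, 113, 51, np.False_), (492.0, -427.9, -46.2, 77, 53, np.True_)]
-> (619.9, -175.7, -7.4, 121, 50, np.False_)
DESC
[[0,0,36,0,0,0],[-1,0,36,0,0,0],[0,0,36,0,0,-0.01],[0,0,9,0,0,0],[0,0,8,0,0,0]]
[[0,0,9,0,0,0],[0,0,0,0,0,0],[0,0,0,0,0,0],[0,0,0,0,0,0],[0,0,0,0,0,0]]
end [661.9, -181.3, -1.3] [180.0, 0.1, -7.1]
CARRY
[[0,0,-30,0,0,0],[0,0,-30,0,0,0],[0,0,-31,0,0,0],[0,0,-30,0,0,0],[-12,-35,-16,0,0,-0.04]]
[[-10,-35,-17,0,0,-0.03],[-9,-36,-16,0,0,-0.04],[-8,-36,-16,0,0,-0.03],[-7,-36,-17,0,0,-0.04],[-5,-37,-16,0,0,-0.03]]
[[-4,-36,-17,0,0,-0.04],[-3,-37,-16,0,0,-0.04],[-1,-37,-16,0,0,-0.03],[0,-37,-17,0,0,-0.04],[1,-36,-16,0,0,-0.03]]
[[-4,0,8,0,0.14,0],[-6,0,6,0,0.14,0],[-6,0,7,0,0.14,0],[-7,0,5,0,0.14,0],[-8,0,4,0,0.14,0]]
end [562.2, 210.4, 261.8] [180.0, -40.1, 14.9]
[(625.2, -180.7, -12.8, 104, 53, np.False_), (561.9, -310.2, -21.1, 84, 35, np.False_), (476.7, -411.0, -45.1, 117, 52, np.False_), (346.4, -326.0, -27.3, 104, 52, np.False_)]
```

View pics/sl.png

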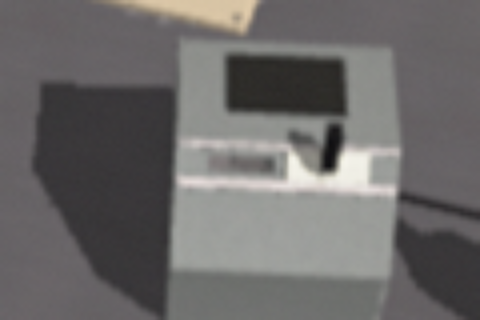

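Request:
apply_moves:
  rows:
    - [0,0,36,0,0,0]
    - [-1,0,36,0,0,0]
    - [0,0,36,0,0,-0.01]
    - [0,0,9,0,0,0]
    - [0,0,8,0,0,0]

```text
time: 44.08
tool_pos: [662.5, -181.6, 8.3]
tcp_rot: [180.0, 0.0, -7.2]
ft_force: [0.6, -0.2, 0.7]
finger_gap: 66.2
grip_force: 0.0
```

Request:
apply_moves:
  rows:
    - [0,0,4,0,0,0]
    - [0,0,3,0,0,0]
    - [0,0,1,0,0,0]
    - [0,0,0,0,0,0]
    - [0,0,0,0,0,0]

```text
time: 44.7
tool_pos: [662.1, -181.4, 0.0]
tcp_rot: [180.0, 0.0, -7.1]
ft_force: [0.3, 0.5, -0.1]
finger_gap: 65.9
grip_force: 0.0
```

Request:
apply_moves:
  rows:
    - [0,0,0,0,0,0]
    - [0,0,0,0,0,0]
    - [0,0,0,0,0,0]
    - [0,0,0,0,0,0]
    - [0,0,0,0,0,0]
  fingers: 40
  grip_force: 110

```text
time: 45.32
tool_pos: [662.3, -181.4, 0.8]
tcp_rot: [180.0, 0.0, -7.2]
ft_force: [-2.5, 1.2, 6.5]
finger_gap: 46.5
grip_force: 113.4
```

Request:
apply_moves:
  rows:
    - [0,0,-30,0,0,0]
    - [0,0,-30,0,0,0]
    - [0,0,-31,0,0,0]
    - [0,0,-30,0,0,0]
    - [-12,-35,-16,0,0,-0.04]

```text
time: 45.95
tool_pos: [655.2, -147.3, 138.5]
tcp_rot: [179.9, -0.1, -5.0]
ft_force: [-0.1, 0.2, -5.0]
finger_gap: 46.2
grip_force: 113.7
```

Request:
apply_moves:
  rows:
    - [-10,-35,-17,0,0,-0.03]
    - [-9,-36,-16,0,0,-0.04]
    - [-8,-36,-16,0,0,-0.03]
    - [-7,-36,-17,0,0,-0.04]
    - [-5,-37,-16,0,0,-0.03]

```text
time: 46.58
tool_pos: [617.7, 36.9, 218.4]
tcp_rot: [-180.0, 0.1, 4.9]
ft_force: [0.4, 1.1, -3.9]
finger_gap: 46.4
grip_force: 113.7
```

Request:
apply_moves:
  rows:
    - [-4,-36,-17,0,0,-0.04]
    - [-3,-37,-16,0,0,-0.04]
    - [-1,-37,-16,0,0,-0.03]
    - [0,-37,-17,0,0,-0.04]
    - [1,-36,-16,0,0,-0.03]

```text
time: 47.2
tool_pos: [581.7, 216.6, 300.4]
tcp_rot: [-180.0, 0.1, 15.3]
ft_force: [1.6, 0.3, -3.4]
finger_gap: 45.9
grip_force: 113.8
```

Request:
apply_moves:
  rows:
    - [-4,0,8,0,0.14,0]
    - [-6,0,6,0,0.14,0]
    - [-6,0,7,0,0.14,0]
    - [-7,0,5,0,0.14,0]
    - [-8,0,4,0,0.14,0]

```text
time: 47.82
tool_pos: [560.3, 209.5, 261.5]
tcp_rot: [-180.0, -40.2, 15.2]
ft_force: [0.1, 0.2, -3.6]
finger_gap: 46.4
grip_force: 113.8
```

Request:
apply_moves:
  rows:
    - [0,0,0,0,0,0]
    - [0,0,0,0,0,0]
    - [0,0,0,0,0,0]
    - [0,0,0,0,0,0]
    - [0,0,0,0,0,0]

```text
time: 48.45
tool_pos: [561.8, 209.8, 263.3]
tcp_rot: [-180.0, -40.0, 15.2]
ft_force: [-0.4, -0.5, -3.3]
finger_gap: 46.2
grip_force: 113.9
```

```bash
python3 -c "
from h import *
held('h4')"
```

```text
48.5 [15.8, -30.2, 123.6, -0.6, 46.5, 90.9] [561.8, 209.8, 263.3] [-180.0, -40.0, 15.2] [-0.4, -0.5, -3.3] 46.2
pts 13513 tilt deg [0.5, 0.0] mid z -4.4 xmax 18.2 g 41.8
[[-16,0,0,0,0,0],[-16,0,0,0,0,0],[-16,-1,0,0,0,0],[-15,0,0,0,0,0],[-9,0,0,0,0,0]]
[[-9,0,0,0,0,0],[-9,0,0,0,0,0],[-9,0,0,0,0,0],[0,0,0,0,0,0],[0,0,0,0,0,0]]
end [488.1, 190.9, 199.3] [-180.0, -40.0, 15.2]
```

Same insertion, then on to the plate near (573,-302).

Request:
apply_moves:
  rows:
    - [-16,0,0,0,0,0]
    - [-16,0,0,0,0,0]
    - [-16,-1,0,0,0,0]
    - [-15,0,0,0,0,0]
    - [-9,0,0,0,0,0]

```text
time: 49.12
tool_pos: [507.1, 196.1, 215.6]
tcp_rot: [-180.0, -40.0, 15.2]
ft_force: [0.5, -0.1, -3.2]
finger_gap: 46.3
grip_force: 113.9
```

Request:
apply_moves:
  rows:
    - [-8,0,0,0,0,0]
    - [-7,0,0,0,0,0]
    - [-6,0,0,0,0,0]
    - [-6,0,0,0,0,0]
    - [0,0,0,0,0,0]

```text
time: 49.75
tool_pos: [487.4, 190.8, 198.4]
tcp_rot: [-180.0, -40.0, 15.2]
ft_force: [0.2, -0.1, -3.7]
finger_gap: 46.2
grip_force: 113.9
```

Request:
apply_moves:
  rows:
    - [0,0,0,0,0,0]
    - [0,0,0,0,0,0]
    - [0,0,0,0,0,0]
    - [0,0,0,0,0,0]
    - [0,0,0,0,0,0]
  fingers: 66

```text
time: 50.38
tool_pos: [487.8, 190.8, 199.0]
tcp_rot: [-180.0, -40.1, 15.2]
ft_force: [-0.2, 0.1, -0.2]
finger_gap: 66.0
grip_force: 0.0
```

Request:
apply_moves:
  rows:
    - [15,0,0,0,0,0]
    - [25,0,0,0,0,0]
    - [35,0,0,0,0,0]
    - [35,0,0,0,0,0]
    - [0,0,0,0,0,0]

```text
time: 51.0
tool_pos: [570.9, 213.3, 272.2]
tcp_rot: [-180.0, -40.2, 15.2]
ft_force: [0.7, 0.2, -0.1]
finger_gap: 66.2
grip_force: 0.0
```

Request:
apply_moves:
  rows:
    - [4,7,6,-0.01,-0.14,0.03]
    - [5,8,5,-0.01,-0.14,0.04]
    - [6,7,4,-0.02,-0.14,0.03]
    - [7,6,4,-0.01,-0.14,0.04]
    - [8,7,3,-0.01,-0.14,0.03]

```text
time: 51.62
tool_pos: [611.6, 185.7, 260.6]
tcp_rot: [-179.9, 0.4, 5.0]
ft_force: [0.0, 0.5, 0.7]
finger_gap: 66.1
grip_force: 0.0
```

Request:
apply_moves:
  rows:
    - [-4,49,13,0,0,0.01]
    - [-4,48,13,0,0,0.01]
    - [-3,49,13,0,0,0.01]
    - [-2,48,13,0,0,0.01]
    - [-3,49,13,0,0,0.01]

```text
time: 52.25
tool_pos: [611.3, -59.0, 194.0]
tcp_rot: [-179.9, 0.3, 2.2]
ft_force: [0.7, 1.2, 0.2]
finger_gap: 65.8
grip_force: 0.0
```

Request:
apply_moves:
  rows:
    - [-1,49,13,0,0,0.01]
    - [-1,48,13,0,0,0.01]
    - [-1,49,13,0,0,0.01]
    - [0,49,13,0,0,0.01]
    - [0,49,13,0,0,0.01]

```text
time: 52.88
tool_pos: [612.6, -302.5, 128.8]
tcp_rot: [-179.9, 0.3, -0.7]
ft_force: [1.3, 0.1, 0.7]
finger_gap: 65.9
grip_force: 0.0
```

Request:
apply_moves:
  rows:
    - [0,0,0,0,0,0]
    - [0,0,0,0,0,0]
    - [0,0,0,0,0,0]
    - [0,0,0,0,0,0]
    - [0,0,0,0,0,0]

```text
time: 53.5
tool_pos: [614.2, -301.0, 130.4]
tcp_rot: [-179.9, 0.2, -0.6]
ft_force: [-0.0, 0.2, 0.2]
finger_gap: 66.1
grip_force: 0.0
```

```bash
python3 -c "
from h import *
look('p5',(573,-302))
im,d=eyes.snapshot('top'); print(plates(im,d,cal('top')))"
```

```text
53.5 [-30.4, 24.0, 76.4, -0.0, 79.8, 60.2] [614.2, -301.0, 130.4] [-179.9, 0.2, -0.6]
[(569.1, -301.9, -179.3, 121, 50, np.False_)]
-> (569.1, -301.9, -179.3, 121, 50, np.False_)
DESC
[[-1,0,35,0,0,-0.01],[-1,0,35,0,0,-0.01],[-1,0,35,0,0,0],[0,0,9,0,0,0],[0,0,9,0,0,0]]
[[0,0,8,0,0,0],[0,0,0,0,0,0],[0,0,0,0,0,0],[0,0,0,0,0,0],[0,0,0,0,0,0]]
end [610.8, -301.0, -0.6] [-179.9, 0.2, 0.5]
CARRY
[[0,0,-30,0,0,0],[0,0,-30,0,0,0],[0,0,-31,0,0,0],[0,0,-30,0,0,0],[-2,-40,-14,0,0,-0.02]]
[[0,-40,-14,0,0,-0.02],[0,-40,-14,0,0,-0.02],[0,-40,-13,0,0,-0.02],[2,-39,-14,0,0,-0.02],[2,-40,-14,0,0,-0.02]]
[[3,-40,-14,0,0,-0.02],[4,-40,-14,0,0,-0.01],[5,-39,-14,0,0,-0.02],[5,-40,-13,0,0,-0.02],[6,-39,-14,0,0,-0.02]]
[[7,-40,-14,0,0,-0.02],[7,-39,-14,0,0,-0.02],[-5,0,8,0,0.14,0],[-5,0,7,0,0.14,0],[-6,0,6,0,0.14,0]]
[[-8,0,5,0,0.14,0],[-7,0,4,0,0.14,0],[0,0,0,0,0,0],[0,0,0,0,0,0],[0,0,0,0,0,0]]
end [562.2, 210.9, 262.0] [180.0, -40.1, 15.0]
[(578.6, -304.2, -7.3, 94, 47, np.False_), (468.0, -425.8, -29.9, 127, 41, np.False_)]
```

Request:
apply_moves:
  rows:
    - [-1,0,35,0,0,-0.01]
    - [-1,0,35,0,0,-0.01]
    - [-1,0,35,0,0,0]
    - [0,0,9,0,0,0]
    - [0,0,9,0,0,0]

```text
time: 54.22
tool_pos: [611.1, -301.8, 7.7]
tcp_rot: [-180.0, 0.1, 0.5]
ft_force: [-0.1, 0.2, 0.6]
finger_gap: 66.2
grip_force: 0.0
```

Request:
apply_moves:
  rows:
    - [0,0,4,0,0,0]
    - [0,0,3,0,0,0]
    - [0,0,1,0,0,0]
    - [0,0,0,0,0,0]
    - [0,0,0,0,0,0]

```text
time: 54.85
tool_pos: [610.6, -301.6, -0.7]
tcp_rot: [-179.9, 0.2, 0.5]
ft_force: [-0.1, -0.2, 0.6]
finger_gap: 66.2
grip_force: 0.0
```

Request:
apply_moves:
  rows:
    - [0,0,0,0,0,0]
    - [0,0,0,0,0,0]
    - [0,0,0,0,0,0]
    - [0,0,0,0,0,0]
    - [0,0,0,0,0,0]
  fingers: 40
  grip_force: 110

```text
time: 55.48
tool_pos: [610.8, -301.7, 0.1]
tcp_rot: [-179.9, 0.1, 0.5]
ft_force: [-2.8, 1.7, 5.7]
finger_gap: 46.4
grip_force: 113.6
```

Request:
apply_moves:
  rows:
    - [0,0,-30,0,0,0]
    - [0,0,-30,0,0,0]
    - [0,0,-31,0,0,0]
    - [0,0,-30,0,0,0]
    - [-2,-40,-14,0,0,-0.02]

```text
time: 56.1
tool_pos: [609.1, -264.1, 136.1]
tcp_rot: [179.9, 0.0, 1.5]
ft_force: [0.3, 1.0, -3.1]
finger_gap: 46.1
grip_force: 113.9
```

Request:
apply_moves:
  rows:
    - [0,-40,-14,0,0,-0.02]
    - [0,-40,-14,0,0,-0.02]
    - [0,-40,-13,0,0,-0.02]
    - [2,-39,-14,0,0,-0.02]
    - [2,-40,-14,0,0,-0.02]

```text
time: 56.72
tool_pos: [598.6, -61.6, 203.0]
tcp_rot: [-179.9, 0.2, 7.4]
ft_force: [0.8, 0.4, -3.4]
finger_gap: 46.2
grip_force: 113.9
```

Request:
apply_moves:
  rows:
    - [3,-40,-14,0,0,-0.02]
    - [4,-40,-14,0,0,-0.01]
    - [5,-39,-14,0,0,-0.02]
    - [5,-40,-13,0,0,-0.02]
    - [6,-39,-14,0,0,-0.02]

```text
time: 57.35
tool_pos: [589.5, 137.4, 272.2]
tcp_rot: [-179.9, 0.2, 12.6]
ft_force: [0.9, 0.2, -3.4]
finger_gap: 46.3
grip_force: 113.9
```

Request:
apply_moves:
  rows:
    - [7,-40,-14,0,0,-0.02]
    - [7,-39,-14,0,0,-0.02]
    - [-5,0,8,0,0.14,0]
    - [-5,0,7,0,0.14,0]
    - [-6,0,6,0,0.14,0]

```text
time: 57.98
tool_pos: [572.9, 213.1, 276.9]
tcp_rot: [-179.9, -24.1, 14.8]
ft_force: [-0.6, -0.8, -3.7]
finger_gap: 46.3
grip_force: 114.0
```

Request:
apply_moves:
  rows:
    - [-8,0,5,0,0.14,0]
    - [-7,0,4,0,0.14,0]
    - [0,0,0,0,0,0]
    - [0,0,0,0,0,0]
    - [0,0,0,0,0,0]

```text
time: 58.6
tool_pos: [566.8, 211.2, 267.0]
tcp_rot: [-179.8, -40.1, 14.7]
ft_force: [-0.3, -0.4, -2.8]
finger_gap: 46.4
grip_force: 114.0
```

Request:
apply_moves:
  rows:
    - [0,0,0,0,0,0]
    - [0,0,0,0,0,0]
    - [0,0,0,0,0,0]
    - [0,0,0,0,0,0]
    - [0,0,0,0,0,0]

```text
time: 59.22
tool_pos: [564.4, 210.6, 262.8]
tcp_rot: [-179.8, -39.9, 14.7]
ft_force: [0.7, -0.3, -3.7]
finger_gap: 46.7
grip_force: 114.0
```

```bash
python3 -c "
from h import *
held('h5')
im,d=eyes.snapshot('top'); print(plates(im,d,cal('top')))"
```

```text
59.2 [16.0, -29.5, 123.2, -0.9, 46.4, 91.6] [564.4, 210.6, 262.8] [-179.8, -39.9, 14.7] [0.7, -0.3, -3.7] 46.7
pts 13785 tilt deg [0.5, -0.1] mid z -5.1 xmax 19.4 g 40.6
[[-17,0,0,0,0,0],[-16,0,-1,0,0,0],[-17,0,0,0,0,0],[-17,0,-1,0,0,-0.01],[-12,0,0,0,0,0]]
[[-12,0,0,0,0,0],[-12,0,0,0,0,0],[0,0,0,0,0,0],[0,0,0,0,0,0],[0,0,0,0,0,0]]
end [486.8, 189.9, 198.2] [179.7, -39.9, 15.5]
[(469.6, -403.0, -44.1, 101, 51, np.False_), (362.3, -332.2, -27.5, 104, 54, np.False_)]
```

Request:
apply_moves:
  rows:
    - [-17,0,0,0,0,0]
    - [-16,0,-1,0,0,0]
    - [-17,0,0,0,0,0]
    - [-17,0,-1,0,0,0]
    - [-9,0,0,0,0,0]

```text
time: 59.95
tool_pos: [506.2, 195.4, 214.8]
tcp_rot: [-179.8, -39.9, 14.7]
ft_force: [0.6, -0.9, -3.5]
finger_gap: 46.4
grip_force: 114.1
```

Request:
apply_moves:
  rows:
    - [-8,0,0,0,0,0]
    - [-7,0,0,0,0,0]
    - [-6,0,0,0,0,0]
    - [-6,0,0,0,0,0]
    - [0,0,0,0,0,0]

```text
time: 60.58
tool_pos: [486.5, 190.2, 197.8]
tcp_rot: [-179.8, -39.9, 14.7]
ft_force: [-0.4, -0.0, -3.0]
finger_gap: 46.1
grip_force: 114.1
```

Request:
apply_moves:
  rows:
    - [0,0,0,0,0,0]
    - [0,0,0,0,0,0]
    - [0,0,0,0,0,0]
    - [0,0,0,0,0,0]
    - [0,0,0,0,0,0]
  fingers: 66

```text
time: 61.2
tool_pos: [486.9, 190.3, 198.3]
tcp_rot: [-179.8, -40.0, 14.7]
ft_force: [-0.3, 0.1, -0.2]
finger_gap: 66.3
grip_force: 0.0
```

Request:
apply_moves:
  rows:
    - [15,0,0,0,0,0]
    - [25,0,0,0,0,0]
    - [35,0,0,0,0,0]
    - [35,0,0,0,0,0]
    - [0,0,0,0,0,0]

```text
time: 61.82
tool_pos: [570.3, 212.1, 271.4]
tcp_rot: [-179.8, -40.1, 14.7]
ft_force: [0.4, -0.6, 0.2]
finger_gap: 66.1
grip_force: 0.0
```

Request:
apply_moves:
  rows:
    - [4,7,6,-0.01,-0.14,0.03]
    - [5,8,5,-0.01,-0.14,0.04]
    - [6,7,4,-0.02,-0.14,0.03]
    - [7,6,4,-0.01,-0.14,0.04]
    - [8,7,3,-0.01,-0.14,0.03]

```text
time: 62.45
tool_pos: [610.8, 184.2, 259.7]
tcp_rot: [-179.8, 0.6, 4.6]
ft_force: [0.2, 0.0, 1.3]
finger_gap: 66.2
grip_force: 0.0
```

Request:
apply_moves:
  rows:
    - [-13,51,11,0,0,0.07]
    - [-10,53,11,0,0,0.08]
    - [-5,52,10,0,0,0.07]
    - [-1,54,11,0,0,0.07]
    - [2,53,11,0,0,0.08]

```text
time: 63.08
tool_pos: [565.2, -79.1, 204.1]
tcp_rot: [-179.9, 0.4, -16.7]
ft_force: [0.2, 0.1, 0.3]
finger_gap: 66.1
grip_force: 0.0
```

Request:
apply_moves:
  rows:
    - [6,52,11,0,0,0.07]
    - [10,52,11,0,0,0.07]
    - [14,52,11,0,0,0.08]
    - [18,50,10,0,0,0.07]
    - [21,49,11,0,0,0.07]

```text
time: 63.7
tool_pos: [520.6, -340.3, 149.8]
tcp_rot: [179.9, 0.4, -37.3]
ft_force: [0.9, 0.7, -0.0]
finger_gap: 65.9
grip_force: 0.0
```

Request:
apply_moves:
  rows:
    - [24,47,11,0,0,0.08]
    - [28,45,11,0,0,0.07]
    - [0,0,0,0,0,0]
    - [0,0,0,0,0,0]
    - [0,0,0,0,0,0]

```text
time: 64.32
tool_pos: [503.9, -442.2, 128.9]
tcp_rot: [179.9, 0.3, -45.7]
ft_force: [0.3, 0.6, 0.1]
finger_gap: 66.2
grip_force: 0.0
```

Request:
apply_moves:
  rows:
    - [0,0,0,0,0,0]
    - [0,0,0,0,0,0]
    - [0,0,0,0,0,0]
    - [0,0,0,0,0,0]
    - [0,0,0,0,0,0]

```text
time: 64.95
tool_pos: [503.5, -443.6, 128.6]
tcp_rot: [179.9, 0.3, -45.8]
ft_force: [0.0, 0.9, -0.1]
finger_gap: 65.8
grip_force: 0.0
```

```bash
python3 -c "
from h import *
look('p6',(480,-413))
im,d=eyes.snapshot('top'); print(plates(im,d,cal('top')))"
```

```text
65.0 [-45.7, 22.3, 78.8, -0.1, 79.3, 90.1] [503.5, -443.6, 128.6] [179.9, 0.3, -45.8]
[(477.3, -413.3, -45.8, 121, 50, np.False_)]
-> (477.3, -413.3, -45.8, 121, 50, np.False_)
DESC
[[1,-1,35,0,0,0],[1,-1,34,0,0,0],[1,-1,35,0,0.01,0],[0,0,9,0,0,0],[0,0,8,0,0,0]]
[[0,0,9,0,0,0],[0,0,0,0,0,0],[0,0,0,0,0,0],[0,0,0,0,0,0],[0,0,0,0,0,0]]
end [507.2, -443.5, -1.5] [179.9, -0.2, -45.8]
CARRY
[[0,0,-30,0,0,0],[0,0,-30,0,0,0],[0,0,-31,0,0,0],[0,0,-30,0,0,0],[-26,-32,-11,0,0,-0.07]]
[[-24,-34,-12,0,0,-0.06],[-22,-36,-11,0,0,-0.07],[-19,-36,-11,0,0,-0.07],[-17,-38,-11,0,0,-0.06],[-14,-39,-12,0,0,-0.07]]
[[-12,-40,-11,0,0,-0.07],[-9,-41,-11,0,0,-0.06],[-6,-41,-11,0,0,-0.07],[-3,-41,-12,0,0,-0.06],[-1,-42,-11,0,0,-0.07]]
[[2,-41,-11,0,0,-0.07],[5,-41,-11,0,0,-0.06],[7,-41,-12,0,0,-0.07],[10,-41,-11,0,0,-0.07],[13,-39,-11,0,0,-0.06]]
[[-5,0,8,0,0.14,0],[-5,0,7,0,0.14,0],[-6,0,6,0,0.14,0],[-8,0,5,0,0.14,0],[-7,0,4,0,0.14,0]]
end [562.4, 210.7, 262.0] [180.0, -40.1, 14.9]
[]
```

Request:
apply_moves:
  rows:
    - [1,-1,35,0,0,0]
    - [1,-1,34,0,0,0]
    - [1,-1,35,0,0,0]
    - [0,0,9,0,0,0]
    - [0,0,8,0,0,0]

```text
time: 65.68
tool_pos: [507.4, -443.7, 8.1]
tcp_rot: [179.9, 0.3, -45.8]
ft_force: [-0.1, -1.3, 0.6]
finger_gap: 66.1
grip_force: 0.0
```

Request:
apply_moves:
  rows:
    - [0,0,4,0,0,0]
    - [0,0,3,0,0,0]
    - [0,0,1,0,0,0]
    - [0,0,0,0,0,0]
    - [0,0,0,0,0,0]

```text
time: 66.3
tool_pos: [507.2, -443.4, -0.1]
tcp_rot: [179.9, 0.3, -45.8]
ft_force: [-0.5, -0.5, -0.8]
finger_gap: 66.2
grip_force: 0.0
```

Request:
apply_moves:
  rows:
    - [0,0,0,0,0,0]
    - [0,0,0,0,0,0]
    - [0,0,0,0,0,0]
    - [0,0,0,0,0,0]
    - [0,0,0,0,0,0]
  fingers: 40
  grip_force: 110

```text
time: 66.92
tool_pos: [507.4, -443.5, 0.7]
tcp_rot: [179.9, 0.3, -45.7]
ft_force: [-1.2, 2.4, 7.1]
finger_gap: 46.1
grip_force: 113.4
```

Request:
apply_moves:
  rows:
    - [0,0,-30,0,0,0]
    - [0,0,-30,0,0,0]
    - [0,0,-31,0,0,0]
    - [0,0,-30,0,0,0]
    - [-26,-32,-11,0,0,-0.07]

```text
time: 67.55
tool_pos: [512.8, -405.3, 134.0]
tcp_rot: [179.9, 0.1, -41.8]
ft_force: [0.4, -0.3, -3.4]
finger_gap: 46.3
grip_force: 113.7
```

Request:
apply_moves:
  rows:
    - [-24,-34,-12,0,0,-0.06]
    - [-22,-36,-11,0,0,-0.07]
    - [-19,-36,-11,0,0,-0.07]
    - [-17,-38,-11,0,0,-0.06]
    - [-14,-39,-12,0,0,-0.07]

```text
time: 68.18
tool_pos: [536.3, -195.1, 188.6]
tcp_rot: [-180.0, 0.4, -22.7]
ft_force: [0.7, 1.0, -4.0]
finger_gap: 46.2
grip_force: 113.7
```

Request:
apply_moves:
  rows:
    - [-12,-40,-11,0,0,-0.07]
    - [-9,-41,-11,0,0,-0.06]
    - [-6,-41,-11,0,0,-0.07]
    - [-3,-41,-12,0,0,-0.06]
    - [-1,-42,-11,0,0,-0.07]

```text
time: 68.8
tool_pos: [561.0, 11.4, 245.3]
tcp_rot: [-179.9, 0.4, -3.8]
ft_force: [0.0, -0.4, -3.6]
finger_gap: 46.4
grip_force: 113.7
```

Request:
apply_moves:
  rows:
    - [2,-41,-11,0,0,-0.07]
    - [5,-41,-11,0,0,-0.06]
    - [7,-41,-12,0,0,-0.07]
    - [10,-41,-11,0,0,-0.07]
    - [13,-39,-11,0,0,-0.06]

```text
time: 69.42
tool_pos: [584.9, 217.2, 301.5]
tcp_rot: [-179.8, 0.3, 15.1]
ft_force: [1.1, -0.3, -3.7]
finger_gap: 46.1
grip_force: 113.7
```

Request:
apply_moves:
  rows:
    - [-5,0,8,0,0.14,0]
    - [-5,0,7,0,0.14,0]
    - [-6,0,6,0,0.14,0]
    - [-8,0,5,0,0.14,0]
    - [-7,0,4,0,0.14,0]

```text
time: 70.05
tool_pos: [562.8, 210.0, 263.0]
tcp_rot: [-179.7, -40.0, 14.8]
ft_force: [-0.1, 0.2, -3.7]
finger_gap: 46.5
grip_force: 113.9
```

Request:
apply_moves:
  rows:
    - [0,0,0,0,0,0]
    - [0,0,0,0,0,0]
    - [0,0,0,0,0,0]
    - [0,0,0,0,0,0]
    - [0,0,0,0,0,0]

```text
time: 70.68
tool_pos: [564.4, 210.3, 264.9]
tcp_rot: [-179.7, -39.9, 14.8]
ft_force: [-0.3, 0.3, -4.5]
finger_gap: 46.5
grip_force: 113.9
```

```bash
python3 -c "
from h import *
held('h6')
im,d=eyes.snapshot('top'); print(plates(im,d,cal('top')))"
```

```text
70.7 [15.8, -29.6, 123.0, -0.5, 46.8, 91.1] [564.4, 210.3, 264.9] [-179.7, -39.9, 14.8] [-0.3, 0.3, -4.5] 46.5
pts 13518 tilt deg [0.4, -0.0] mid z -4.4 xmax 18.0 g 42.0
[[-17,0,0,0,0,0],[-16,0,0,0,0,0],[-17,0,-1,0,0,0],[-16,-1,0,0,0,0],[-9,0,0,0,0,0]]
[[-9,0,0,0,0,0],[-9,0,0,0,0,0],[-9,0,0,0,0,0],[0,0,0,0,0,0],[0,0,0,0,0,0]]
end [487.5, 191.1, 199.9] [-179.7, -39.8, 14.8]
[(350.3, -328.1, -30.8, 107, 48, np.False_)]
```

Request:
apply_moves:
  rows:
    - [-17,0,0,0,0,0]
    - [-16,0,0,0,0,0]
    - [-17,0,-1,0,0,0]
    - [-16,-1,0,0,0,0]
    - [-9,0,0,0,0,0]

```text
time: 71.4
tool_pos: [506.5, 196.2, 216.0]
tcp_rot: [-179.7, -39.8, 14.8]
ft_force: [-0.7, 0.9, -4.1]
finger_gap: 46.3
grip_force: 113.9
```

Request:
apply_moves:
  rows:
    - [-8,0,0,0,0,0]
    - [-7,0,0,0,0,0]
    - [-6,0,0,0,0,0]
    - [-6,0,0,0,0,0]
    - [0,0,0,0,0,0]

```text
time: 72.03
tool_pos: [486.8, 190.9, 199.0]
tcp_rot: [-179.7, -39.8, 14.8]
ft_force: [0.2, 0.2, -3.5]
finger_gap: 46.0
grip_force: 113.9
```

Request:
apply_moves:
  rows:
    - [0,0,0,0,0,0]
    - [0,0,0,0,0,0]
    - [0,0,0,0,0,0]
    - [0,0,0,0,0,0]
    - [0,0,0,0,0,0]
  fingers: 66

```text
time: 72.65
tool_pos: [487.2, 191.0, 199.6]
tcp_rot: [-179.7, -39.9, 14.8]
ft_force: [-0.3, -0.0, 0.1]
finger_gap: 66.2
grip_force: 0.0
```

Request:
apply_moves:
  rows:
    - [15,0,0,0,0,0]
    - [25,0,0,0,0,0]
    - [35,0,0,0,0,0]
    - [35,0,0,0,0,0]
    - [0,0,0,0,0,0]

```text
time: 73.28
tool_pos: [570.7, 213.0, 272.6]
tcp_rot: [-179.7, -40.0, 14.8]
ft_force: [-0.5, 0.1, 0.2]
finger_gap: 66.0
grip_force: 0.0
```

Request:
apply_moves:
  rows:
    - [4,7,6,-0.01,-0.14,0.03]
    - [5,8,5,-0.01,-0.14,0.04]
    - [6,7,4,-0.02,-0.14,0.03]
    - [7,6,4,-0.01,-0.14,0.04]
    - [8,7,3,-0.01,-0.14,0.03]

```text
time: 73.9
tool_pos: [611.2, 185.3, 260.8]
tcp_rot: [-179.7, 0.7, 4.8]
ft_force: [0.8, 0.4, -0.2]
finger_gap: 66.0
grip_force: 0.0
```

Request:
apply_moves:
  rows:
    - [-24,47,12,0,0,0.05]
    - [-22,48,12,0,0,0.06]
    - [-19,49,12,0,0,0.05]
    - [-16,50,11,0,0,0.05]
    - [-14,50,12,0,0,0.06]

```text
time: 74.53
tool_pos: [509.1, -58.2, 200.2]
tcp_rot: [-179.8, 0.5, -10.7]
ft_force: [1.0, -1.0, 0.2]
finger_gap: 65.9
grip_force: 0.0
```

Request:
apply_moves:
  rows:
    - [-11,52,12,0,0,0.05]
    - [-8,52,12,0,0,0.05]
    - [-6,52,12,0,0,0.05]
    - [-3,52,12,0,0,0.06]
    - [1,53,12,0,0,0.05]

```text
time: 75.15
tool_pos: [408.7, -300.8, 140.2]
tcp_rot: [-179.9, 0.5, -25.6]
ft_force: [0.7, -0.0, 0.6]
finger_gap: 66.3
grip_force: 0.0
```

Request:
apply_moves:
  rows:
    - [2,52,11,0,0,0.05]
    - [0,0,0,0,0,0]
    - [0,0,0,0,0,0]
    - [0,0,0,0,0,0]
    - [0,0,0,0,0,0]

```text
time: 75.78
tool_pos: [390.4, -347.1, 130.4]
tcp_rot: [-180.0, 0.5, -28.3]
ft_force: [-0.8, -0.3, 1.0]
finger_gap: 66.0
grip_force: 0.0
```

Request:
apply_moves:
  rows:
    - [0,0,0,0,0,0]
    - [0,0,0,0,0,0]
    - [0,0,0,0,0,0]
    - [0,0,0,0,0,0]
    - [0,0,0,0,0,0]

```text
time: 76.4
tool_pos: [389.7, -348.0, 130.1]
tcp_rot: [-180.0, 0.5, -28.4]
ft_force: [0.1, 0.5, -0.6]
finger_gap: 66.0
grip_force: 0.0
```

```bash
python3 -c "
from h import *
look('p7',(356,-329))
im,d=eyes.snapshot('scene'); save('sc3',cv2.resize(im[140:300,180:460],None,fx=2.8,fy=2.8,interpolation=cv2.INTER_CUBIC))"
```

```text
76.4 [-47.3, 0.1, 103.8, -0.2, 76.6, 71.1] [389.7, -348.0, 130.1] [-180.0, 0.5, -28.4]
[(354.3, -329.6, -26.7, 121, 50, np.False_)]
-> (354.3, -329.6, -26.7, 121, 50, np.False_)
DESC
[[1,0,35,0,0,-0.01],[1,0,35,0,0.01,-0.01],[1,-1,35,0,0,-0.01],[0,0,9,0,0,0],[0,0,8,0,0,0]]
[[0,0,9,0,0,0],[0,0,0,0,0,0],[0,0,0,0,0,0],[0,0,0,0,0,0],[0,0,0,0,0,0]]
end [392.4, -348.3, -0.9] [-180.0, -0.1, -26.7]
CARRY
[[0,0,-30,0,0,0],[0,0,-30,0,0,0],[0,0,-31,0,0,0],[0,0,-30,0,0,0],[-5,-39,-12,0,0,-0.05]]
[[-4,-40,-12,0,0,-0.05],[-2,-40,-12,0,0,-0.05],[1,-40,-12,0,0,-0.04],[2,-39,-12,0,0,-0.05],[4,-40,-12,0,0,-0.05]]
[[6,-39,-12,0,0,-0.05],[8,-39,-12,0,0,-0.05],[10,-39,-12,0,0,-0.05],[12,-38,-12,0,0,-0.05],[13,-37,-12,0,0,-0.05]]
[[16,-37,-12,0,0,-0.04],[17,-36,-12,0,0,-0.05],[19,-35,-12,0,0,-0.05],[20,-34,-12,0,0,-0.05],[-5,0,8,0,0.14,0]]
[[-5,0,7,0,0.14,0],[-6,0,6,0,0.14,0],[-8,0,5,0,0.14,0],[-7,0,4,0,0.14,0],[0,0,0,0,0,0]]
end [562.2, 210.9, 262.0] [180.0, -40.1, 15.1]
```

View pics/sc3.png

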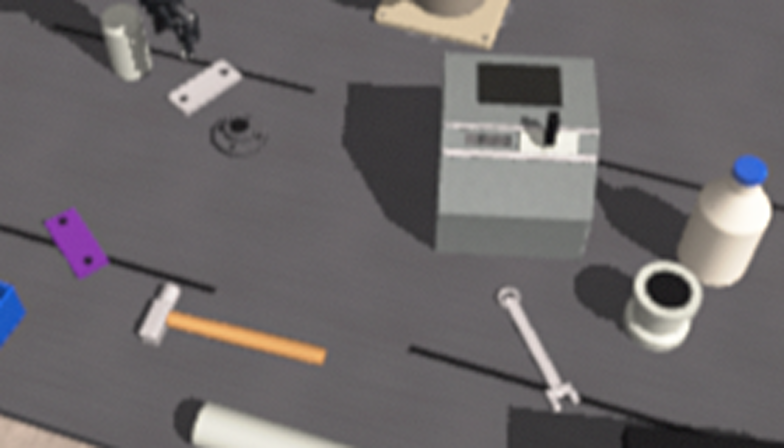

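Request:
apply_moves:
  rows:
    - [1,0,35,0,0,-0.01]
    - [1,0,35,0,0.01,-0.01]
    - [1,-1,35,0,0,-0.01]
    - [0,0,9,0,0,0]
    - [0,0,8,0,0,0]

```text
time: 77.12
tool_pos: [392.8, -348.6, 8.5]
tcp_rot: [-180.0, -0.1, -26.7]
ft_force: [0.5, -0.1, 0.0]
finger_gap: 66.0
grip_force: 0.0
```

Request:
apply_moves:
  rows:
    - [0,0,4,0,0,0]
    - [0,0,3,0,0,0]
    - [0,0,1,0,0,0]
    - [0,0,0,0,0,0]
    - [0,0,0,0,0,0]

```text
time: 77.75
tool_pos: [392.6, -348.4, 0.4]
tcp_rot: [-180.0, -0.1, -26.7]
ft_force: [-0.2, 0.6, -0.5]
finger_gap: 66.0
grip_force: 0.0
```

Request:
apply_moves:
  rows:
    - [0,0,0,0,0,0]
    - [0,0,0,0,0,0]
    - [0,0,0,0,0,0]
    - [0,0,0,0,0,0]
    - [0,0,0,0,0,0]
  fingers: 40
  grip_force: 110

```text
time: 78.38
tool_pos: [392.6, -348.4, 1.2]
tcp_rot: [-180.0, -0.1, -26.7]
ft_force: [-4.1, 3.5, 11.3]
finger_gap: 46.2
grip_force: 111.5
```

Request:
apply_moves:
  rows:
    - [0,0,-30,0,0,0]
    - [0,0,-30,0,0,0]
    - [0,0,-31,0,0,0]
    - [0,0,-30,0,0,0]
    - [-5,-39,-12,0,0,-0.05]

```text
time: 79.0
tool_pos: [405.6, -313.0, 135.2]
tcp_rot: [179.9, -0.3, -23.9]
ft_force: [0.8, 0.6, -4.1]
finger_gap: 45.9
grip_force: 114.2
```

Request:
apply_moves:
  rows:
    - [-4,-40,-12,0,0,-0.05]
    - [-2,-40,-12,0,0,-0.05]
    - [1,-40,-12,0,0,-0.04]
    - [2,-39,-12,0,0,-0.05]
    - [4,-40,-12,0,0,-0.05]

```text
time: 79.62
tool_pos: [468.6, -120.6, 192.9]
tcp_rot: [180.0, -0.0, -10.0]
ft_force: [0.7, -0.3, -3.1]
finger_gap: 46.3
grip_force: 114.1
```

Request:
apply_moves:
  rows:
    - [6,-39,-12,0,0,-0.05]
    - [8,-39,-12,0,0,-0.05]
    - [10,-39,-12,0,0,-0.05]
    - [12,-38,-12,0,0,-0.05]
    - [13,-37,-12,0,0,-0.05]

```text
time: 80.25
tool_pos: [532.0, 67.6, 252.7]
tcp_rot: [180.0, -0.0, 4.4]
ft_force: [1.2, -0.2, -4.6]
finger_gap: 46.1
grip_force: 114.2
```

Request:
apply_moves:
  rows:
    - [16,-37,-12,0,0,-0.04]
    - [17,-36,-12,0,0,-0.05]
    - [19,-35,-12,0,0,-0.05]
    - [20,-34,-12,0,0,-0.05]
    - [-5,0,8,0,0.14,0]

```text
time: 80.88
tool_pos: [581.8, 219.2, 288.7]
tcp_rot: [180.0, -7.9, 15.4]
ft_force: [-1.1, -0.9, -4.2]
finger_gap: 46.1
grip_force: 114.2
```

Request:
apply_moves:
  rows:
    - [-5,0,7,0,0.14,0]
    - [-6,0,6,0,0.14,0]
    - [-8,0,5,0,0.14,0]
    - [-7,0,4,0,0.14,0]
    - [0,0,0,0,0,0]

```text
time: 81.5
tool_pos: [556.7, 210.0, 254.0]
tcp_rot: [179.9, -39.4, 15.2]
ft_force: [-0.1, -0.9, -4.5]
finger_gap: 46.1
grip_force: 114.2
```

Request:
apply_moves:
  rows:
    - [0,0,0,0,0,0]
    - [0,0,0,0,0,0]
    - [0,0,0,0,0,0]
    - [0,0,0,0,0,0]
    - [0,0,0,0,0,0]

```text
time: 82.12
tool_pos: [562.3, 211.4, 263.2]
tcp_rot: [179.9, -40.2, 15.2]
ft_force: [-0.1, -0.0, -4.6]
finger_gap: 45.9
grip_force: 114.3
```

```bash
python3 -c "
from h import *
held('h7')"
```

```text
82.1 [16.1, -30.1, 123.6, -0.9, 46.3, 91.3] [562.3, 211.4, 263.2] [179.9, -40.2, 15.2] [-0.1, -0.0, -4.6] 45.9
pts 13461 tilt deg [0.6, -0.1] mid z -3.9 xmax 18.0 g 42.0
[[-16,0,0,0,0,0],[-16,0,-1,0,0,0],[-16,0,0,0,0,0],[-16,1,-1,0,0,0],[-9,0,0,0,0,0]]
[[-9,0,0,0,0,0],[-9,0,0,0,0,0],[-9,0,0,0,0,0],[0,0,0,0,0,0],[0,0,0,0,0,0]]
end [487.4, 190.0, 200.1] [179.9, -40.2, 15.2]
```

Request:
apply_moves:
  rows:
    - [-16,0,0,0,0,0]
    - [-16,0,-1,0,0,0]
    - [-16,0,0,0,0,0]
    - [-16,1,-1,0,0,0]
    - [-9,0,0,0,0,0]

```text
time: 82.8
tool_pos: [506.7, 195.2, 216.8]
tcp_rot: [179.9, -40.2, 15.2]
ft_force: [-0.4, 0.5, -3.7]
finger_gap: 46.3
grip_force: 114.3
```

Request:
apply_moves:
  rows:
    - [-8,0,0,0,0,0]
    - [-7,0,0,0,0,0]
    - [-6,0,0,0,0,0]
    - [-6,0,0,0,0,0]
    - [0,0,0,0,0,0]

```text
time: 83.42
tool_pos: [487.0, 189.9, 199.6]
tcp_rot: [179.9, -40.2, 15.2]
ft_force: [0.6, -0.2, -4.2]
finger_gap: 46.1
grip_force: 114.3
```

Request:
apply_moves:
  rows:
    - [0,0,0,0,0,0]
    - [0,0,0,0,0,0]
    - [0,0,0,0,0,0]
    - [0,0,0,0,0,0]
    - [0,0,0,0,0,0]
  fingers: 66

```text
time: 84.05
tool_pos: [487.4, 190.0, 200.2]
tcp_rot: [179.9, -40.2, 15.2]
ft_force: [-0.1, -0.4, 0.1]
finger_gap: 65.9
grip_force: 0.0
```

Request:
apply_moves:
  rows:
    - [15,0,0,0,0,0]
    - [25,0,0,0,0,0]
    - [35,0,0,0,0,0]
    - [35,0,0,0,0,0]
    - [0,0,0,0,0,0]

```text
time: 84.68
tool_pos: [570.4, 212.5, 273.8]
tcp_rot: [179.9, -40.4, 15.2]
ft_force: [-1.3, 0.1, -0.2]
finger_gap: 66.1
grip_force: 0.0
```

Request:
apply_moves:
  rows:
    - [0,0,0,0,0,0]
    - [0,0,0,0,0,0]
    - [0,0,0,0,0,0]
    - [0,0,0,0,0,0]
    - [0,0,0,0,0,0]
  fingers: 60

```text
time: 85.3
tool_pos: [568.4, 212.1, 271.1]
tcp_rot: [179.9, -40.2, 15.2]
ft_force: [0.8, 0.3, -1.0]
finger_gap: 60.3
grip_force: 0.0
```

Run:
```python
from h import *
s=sense(); print(s['time'],r(s['tool_pos']),r(s['tcp_rot']))
im,d=eyes.snapshot('scene'); u,v=proj(MOUTH,cal('scene')).astype(int); save('sl7',cv2.resize(im[v-50:v+70,u-160:u+60],None,fx=3,fy=3,interpolation=cv2.INTER_CUBIC))
im,d=eyes.snapshot('top'); print(plates(im,d,cal('top')))
plan([(bx(540,100,330),down(15.1),45),(bx(506,139.5,310),down(15.1),45)])
```

```text
85.3 [568.4, 212.1, 271.1] [179.9, -40.2, 15.2]
[]
[[-2,-9,-17,0,-0.14,0],[-5,-8,-17,0,-0.14,0],[-7,-9,-16,0,-0.14,0],[-9,-9,-15,0,-0.14,0],[-11,-8,-13,0,-0.14,0]]
[[-17,-20,10,0,0,0],[-17,-20,9,0,0,0],[0,0,0,0,0,0],[0,0,0,0,0,0],[0,0,0,0,0,0]]
end [451.9, 266.5, 310.4] [180.0, -0.1, 15.2]
```

View pics/sl7.png

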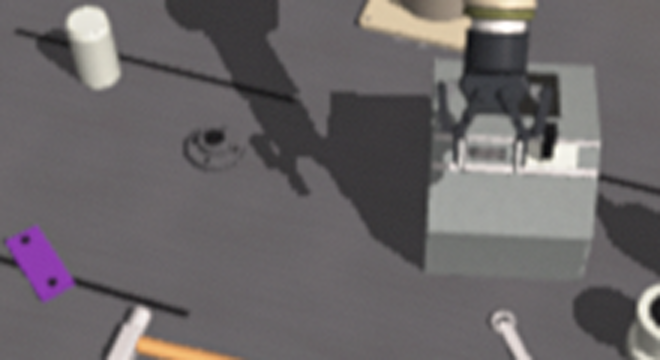

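Request:
apply_moves:
  rows:
    - [-2,-9,-17,0,-0.14,0]
    - [-5,-8,-17,0,-0.14,0]
    - [-7,-9,-16,0,-0.14,0]
    - [-9,-9,-15,0,-0.14,0]
    - [-11,-8,-13,0,-0.14,0]

```text
time: 86.02
tool_pos: [495.1, 237.2, 330.8]
tcp_rot: [180.0, 0.1, 15.2]
ft_force: [-0.2, 0.1, -0.1]
finger_gap: 60.5
grip_force: 0.0
```

Request:
apply_moves:
  rows:
    - [-17,-20,10,0,0,0]
    - [-17,-20,9,0,0,0]
    - [0,0,0,0,0,0]
    - [0,0,0,0,0,0]
    - [0,0,0,0,0,0]

```text
time: 86.65
tool_pos: [452.6, 266.2, 310.9]
tcp_rot: [179.9, -0.1, 15.1]
ft_force: [0.9, 0.8, 0.7]
finger_gap: 60.3
grip_force: 0.0
```

Request:
apply_moves:
  rows:
    - [0,0,0,0,0,0]
    - [0,0,0,0,0,0]
    - [0,0,0,0,0,0]
    - [0,0,0,0,0,0]
    - [0,0,0,0,0,0]

```text
time: 87.28
tool_pos: [451.9, 266.5, 310.4]
tcp_rot: [179.9, -0.1, 15.2]
ft_force: [-0.9, -0.6, -0.1]
finger_gap: 60.3
grip_force: 0.0
```

Run:
```python
from h import *
s=sense(); print(s['time'],r(s['tool_pos']),r(s['tcp_rot']),r(s['joint_pos']))
im,d,c=snap('g1'); print([(r(o['xyz'],0),round(o['confidence'],2)) for o in models.place_of('gate_grip','wrist')])
X=pts(np.ones(d.shape,bool),np.where(d>0,d,1e-3),c); al,la=X[:,:2]@H,X[:,:2]@L; e=(X-MOUTH)@N3; sl=-(al-MOUTH[:2]@H)*.643+(X[:,2]-MOUTH[2])*.766
k=(abs(la-57)<30)&(abs(sl)<8); print('slot pts',k.sum(),'depth rel slope',r(np.percentile(e[k],[1,25,50,75,99])),'z',r(np.percentile(X[k][:,2],[5,50,95,99.5])))
g=(abs(X[:,2]-248)<5)&(al>480)&(abs(la-140)<40); print('grip al,la',r(np.percentile(al[g],[5,50,95])),r(np.percentile(la[g],[5,50,95])))
u,v=proj(MOUTH,c).astype(int); save('g1c',cv2.resize(im[max(v-60,0):v+60,max(0,u-130):u+90],None,fx=3,fy=3,interpolation=cv2.INTER_CUBIC))
plan([(bx(506,139.5,250),down(15.1),40),(bx(506,139.5,215),down(15.1),12)])
```

```text
87.275 [451.9, 266.5, 310.4] [179.9, -0.1, 15.2] [25.0, -5.4, 90.1, -0.1, 95.2, 99.8]
[([454.0, 269.0, 228.0], 0.61)]
slot pts 53 depth rel slope [-1.6, -1.2, 0.3, 1.4, 3.1] z [177.7, 179.1, 180.4, 180.9]
grip al,la [494.5, 505.0, 513.9] [133.4, 140.3, 147.1]
[[0,0,30,0,0,0],[0,0,30,0,0,0],[0,0,12,0,0,0],[0,0,12,0,0,0],[0,0,11,0,0,0]]
end [452.1, 266.5, 215.4] [179.9, -0.1, 15.2]
```

View pics/g1c.png

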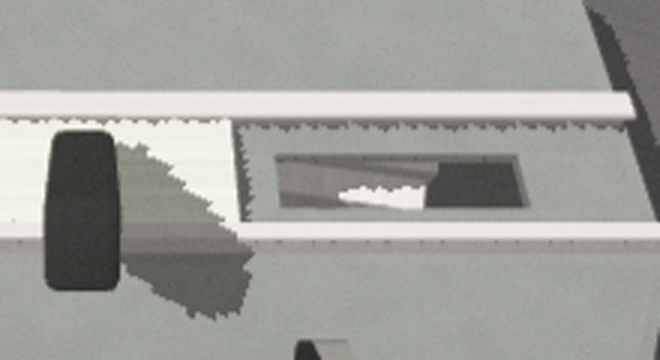

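Run:
```python
from h import *
z=np.load('g1.npz');d=z['d'];c=cal('wrist');u,v=proj(MOUTH,c).astype(int);u0,v0=max(0,u-130),max(v-60,0)
for x in range(285,525,20):
    o=[]
    for y in (165,180,195,203):
        m=np.zeros(d.shape,bool); m[v0+y//3,u0+x//3]=1; P=pts(m,d,c)
        if len(P): P=P[0]; o.append(r([P[:2]@H-457,P[:2]@L-101,P[2]],0))
        else: o.append(None)
    print(x,o)
```

```text
285 [[30.0, -24.0, 141.0], [26.0, -24.0, 144.0], [21.0, -24.0, 143.0], [18.0, -25.0, 139.0]]
305 [[30.0, -29.0, 141.0], [26.0, -29.0, 144.0], [22.0, -29.0, 145.0], [19.0, -30.0, 142.0]]
325 [[31.0, -36.0, 143.0], [27.0, -35.0, 145.0], [23.0, -35.0, 149.0], [20.0, -36.0, 144.0]]
345 [[32.0, -41.0, 145.0], [27.0, -42.0, 145.0], [23.0, -42.0, 148.0], [21.0, -42.0, 147.0]]
365 [[32.0, -47.0, 147.0], [27.0, -47.0, 145.0], [23.0, -47.0, 150.0], [21.0, -47.0, 149.0]]
385 [[33.0, -52.0, 151.0], [27.0, -53.0, 147.0], [23.0, -53.0, 149.0], [22.0, -53.0, 151.0]]
405 [[33.0, -58.0, 151.0], [27.0, -60.0, 145.0], [23.0, -59.0, 150.0], [22.0, -59.0, 151.0]]
425 [[34.0, -63.0, 152.0], [27.0, -66.0, 146.0], [-18.0, -107.0, 26.0], [-20.0, -107.0, 27.0]]
445 [[2.0, -107.0, 48.0], [-4.0, -107.0, 49.0], [-9.0, -106.0, 53.0], [-12.0, -107.0, 52.0]]
465 [[9.0, -106.0, 71.0], [4.0, -106.0, 74.0], [-3.0, -107.0, 72.0], [-4.0, -107.0, 75.0]]
485 [[14.0, -107.0, 87.0], [9.0, -106.0, 90.0], [4.0, -107.0, 91.0], [2.0, -107.0, 92.0]]
505 [[20.0, -107.0, 106.0], [14.0, -107.0, 107.0], [9.0, -107.0, 108.0], [8.0, -107.0, 109.0]]
```

Run:
```python
from h import *
for cam in('scene','top'):
    im,d=eyes.snapshot(cam); c=cal(cam)
    m=np.zeros(d.shape,bool); u,v=proj(MOUTH,c).astype(int); m[v-8:v+9,u-14:u+15]=1
    P=pts(m,d,c); e=(P-MOUTH)@N3; k=e<-8; Q=np.c_[P[:,:2]@H-457,P[:,:2]@L-101,P[:,2]][k]
    print(cam,k.sum()); print(r(Q[np.lexsort((Q[:,0],np.round(Q[:,1]/6)))],0))
```

```text
scene 84
[[14.0, -95.0, 201.0], [12.0, -79.0, 199.0], [53.0, -76.0, 155.0], [-78.0, -70.0, 58.0], [-76.0, -70.0, 53.0], [-74.0, -70.0, 50.0], [-70.0, -70.0, 47.0], [53.0, -72.0, 155.0], [-82.0, -66.0, 53.0], [-74.0, -66.0, 56.0], [-71.0, -65.0, 52.0], [-68.0, -65.0, 49.0], [13.0, -63.0, 202.0], [-86.0, -61.0, 50.0], [-83.0, -61.0, 46.0], [-74.0, -61.0, 50.0], [-72.0, -61.0, 45.0], [11.0, -59.0, 201.0], [-83.0, -57.0, 53.0], [-80.0, -57.0, 50.0], [-78.0, -52.0, 53.0], [-73.0, -57.0, 52.0], [-72.0, -52.0, 45.0], [-70.0, -52.0, 55.0], [-70.0, -56.0, 48.0], [-108.0, -45.0, 17.0], [-108.0, -50.0, 24.0], [-106.0, -46.0, 27.0], [-112.0, -44.0, -1.0], [-109.0, -41.0, 23.0], [-107.0, -41.0, 19.0], [-107.0, -45.0, 12.0], [-84.0, -42.0, 39.0], [-72.0, -43.0, 47.0], [12.0, -39.0, 202.0], [13.0, -43.0, 203.0], [-98.0, -38.0, 37.0], [-91.0, -34.0, 45.0], [-86.0, -34.0, 44.0], [-85.0, -38.0, 45.0], [-79.0, -34.0, 46.0], [-78.0, -39.0, 46.0], [-74.0, -34.0, 45.0], [-71.0, -39.0, 48.0], [10.0, -35.0, 200.0], [-93.0, -29.0, 43.0], [-89.0, -29.0, 41.0], [-85.0, -29.0, 39.0], [-73.0, -30.0, 47.0], [-91.
[... 1383 characters left out ...]
 [15.0, -58.0, 194.0], [17.0, -63.0, 196.0], [43.0, -58.0, 131.0], [44.0, -60.0, 116.0], [46.0, -62.0, 125.0], [56.0, -60.0, 3.0], [8.0, -54.0, 209.0], [12.0, -55.0, 200.0], [19.0, -53.0, 196.0], [41.0, -51.0, 144.0], [44.0, -55.0, 132.0], [45.0, -51.0, 135.0], [10.0, -48.0, 204.0], [41.0, -48.0, 152.0], [44.0, -49.0, 151.0], [11.0, -44.0, 200.0], [42.0, -45.0, 146.0], [44.0, -41.0, 136.0], [40.0, -37.0, 148.0], [42.0, -34.0, 144.0], [44.0, -38.0, 144.0], [45.0, -34.0, 139.0], [18.0, -32.0, 196.0], [43.0, -30.0, 139.0], [40.0, -23.0, 150.0], [44.0, -27.0, 141.0], [44.0, -24.0, 149.0], [41.0, -20.0, 151.0], [44.0, -15.0, 130.0], [46.0, -20.0, 132.0], [45.0, -12.0, 126.0], [45.0, -9.0, 135.0]]
```

Request:
apply_moves:
  rows:
    - [0,0,30,0,0,0]
    - [0,0,30,0,0,0]
    - [0,0,12,0,0,0]
    - [0,0,12,0,0,0]
    - [0,0,11,0,0,0]

```text
time: 88.1
tool_pos: [452.5, 266.7, 215.7]
tcp_rot: [180.0, -0.2, 15.2]
ft_force: [-0.5, 0.3, -0.3]
finger_gap: 60.0
grip_force: 0.0
```

Request:
apply_moves:
  rows:
    - [0,0,0,0,0,0]
    - [0,0,0,0,0,0]
    - [0,0,0,0,0,0]
    - [0,0,0,0,0,0]
    - [0,0,0,0,0,0]
  fingers: 0
  grip_force: 40

```text
time: 88.72
tool_pos: [452.5, 266.7, 216.3]
tcp_rot: [180.0, -0.2, 15.2]
ft_force: [-1.5, 0.3, 5.8]
finger_gap: 15.5
grip_force: 40.6
```

Request:
apply_moves:
  rows:
    - [0,6,0,0,0,0]
    - [0,12,0,0,0,0]
    - [0,12,0,0,0,0]
    - [0,12,0,0,0,0]
    - [0,12,0,0,0,0]

```text
time: 89.35
tool_pos: [466.5, 214.7, 216.3]
tcp_rot: [-180.0, -0.2, 15.2]
ft_force: [-1.6, 2.8, 5.6]
finger_gap: 15.4
grip_force: 40.7
```

Request:
apply_moves:
  rows:
    - [0,12,0,0,0,0]
    - [0,8,0,0,0,0]
    - [0,4,0,0,0,0]
    - [0,2,0,0,0,0]
    - [0,0,0,0,0,0]

```text
time: 89.98
tool_pos: [473.3, 189.5, 216.3]
tcp_rot: [180.0, -0.1, 15.2]
ft_force: [-1.8, 0.4, 4.7]
finger_gap: 15.7
grip_force: 40.8
```

Request:
apply_moves:
  rows:
    - [0,1,0,0,0,0]
    - [0,0,0,0,0,0]
    - [0,1,0,0,0,0]
    - [0,0,0,0,0,0]
    - [0,0,0,0,0,0]

```text
time: 90.6
tool_pos: [473.7, 187.8, 216.3]
tcp_rot: [180.0, -0.1, 15.2]
ft_force: [-1.8, 2.2, 5.3]
finger_gap: 15.4
grip_force: 40.8
```

Request:
apply_moves:
  rows:
    - [0,1,0,0,0,0]
    - [0,0,0,0,0,0]
    - [0,1,0,0,0,0]
    - [0,0,0,0,0,0]
    - [0,0,0,0,0,0]

```text
time: 91.22
tool_pos: [474.3, 185.9, 216.3]
tcp_rot: [180.0, -0.1, 15.2]
ft_force: [-2.4, 2.5, 5.9]
finger_gap: 15.4
grip_force: 40.8
```

Request:
apply_moves:
  rows:
    - [0,1,0,0,0,0]
    - [0,0,0,0,0,0]
    - [0,1,0,0,0,0]
    - [0,0,0,0,0,0]
    - [0,0,0,0,0,0]

```text
time: 91.85
tool_pos: [474.4, 185.5, 216.3]
tcp_rot: [-179.9, -0.2, 15.2]
ft_force: [-4.5, 9.2, 6.5]
finger_gap: 15.3
grip_force: 40.8
```

Request:
apply_moves:
  rows:
    - [0,1,0,0,0,0]
    - [0,0,0,0,0,0]
    - [0,1,0,0,0,0]
    - [0,0,0,0,0,0]
    - [0,0,0,0,0,0]

```text
time: 92.48
tool_pos: [474.4, 185.3, 216.4]
tcp_rot: [-179.7, -0.2, 15.3]
ft_force: [-5.1, 19.4, 5.1]
finger_gap: 15.4
grip_force: 40.9
```

Request:
apply_moves:
  rows:
    - [0,-2,0,0,0,0]
    - [0,0,0,0,0,0]
    - [0,0,0,0,0,0]
    - [0,0,0,0,0,0]
    - [0,0,0,0,0,0]
  fingers: 45

```text
time: 93.1
tool_pos: [474.6, 183.3, 215.4]
tcp_rot: [179.9, -0.1, 15.1]
ft_force: [0.7, -0.1, 0.4]
finger_gap: 45.3
grip_force: 0.0
```

Request:
apply_moves:
  rows:
    - [0,0,-25,0,0,0]
    - [0,0,-40,0,0,0]
    - [0,0,-40,0,0,0]
    - [0,0,0,0,0,0]
    - [0,0,0,0,0,0]

```text
time: 93.72
tool_pos: [474.3, 183.4, 319.9]
tcp_rot: [179.9, -0.0, 15.2]
ft_force: [0.2, -0.2, -0.7]
finger_gap: 45.4
grip_force: 0.0
```

Run:
```python
from h import *
s=sense(); print(s['time'],r(s['tool_pos']),r(s['ft_force']))
im,d,c=snap('g2'); X=pts(np.ones(d.shape,bool),np.where(d>0,d,1e-3),c); al,la=X[:,:2]@H,X[:,:2]@L
g=(abs(X[:,2]-248)<5)&(al>480)&(al<530)&(abs(la-60)<40); print('grip la',r(np.percentile(la[g],[5,50,95])))
im,d=eyes.snapshot('top'); P=plates(im,d,cal('top')); print(P)
im,d=eyes.snapshot('scene'); save('fin',im)
```

```text
93.725 [474.3, 183.4, 319.9] [0.2, -0.2, -0.7]
grip la [48.4, 55.5, 62.1]
[]
```

View pics/fin.png

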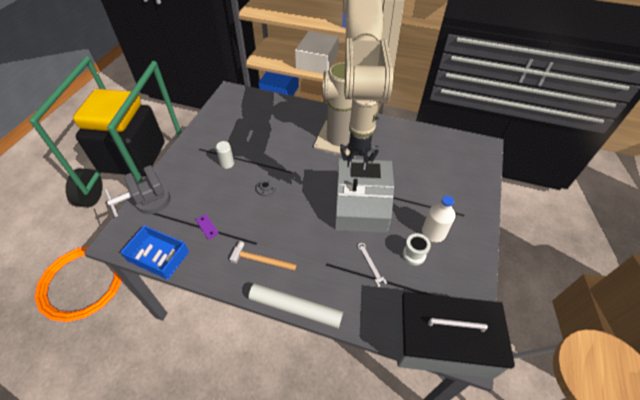

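```bash
python3 -c "
from bench import job
print(job.hand_in())"
```

```text
the job is handed in; nothing more can be done
None
```

I slid the shutter open to its stop, posted all seven steel plates through the slot, shut it again to its stop, and handed the job in at about 94 s. The hand-in gave back no verdict. The last pictures showed no loose plates, the purple look-alike and the bystanders in their places, and the arm clear; just before shutting, one plate was seen standing inside with its top about 35 mm below the slot's centre.

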